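# Open the screw press and take out the glued plaque

## Robot

A 6-joint arm with a two-finger parallel gripper is mounted at the origin on the work surface. World frame = base frame: x ahead of the robot, y to its left, z up, the work surface at z = 0. Lengths are in mm, angles in degrees, forces in N, time in s.
With the tool pointing down it reaches from about 300 to 850 mm from the base axis. Payload 4.2 kg.
Tool frame: the origin (TCP) lies at the very end of the fingers, on their centre line; the grasp point (between the pads) lies 19 mm behind it; z points along the fingers, y is the direction in which the jaws open and shut (so a half turn about z gives the same grasp; the last joint's range is limited). The gripper opens to 91 mm and grips with 3 to 60 N. Pads are 32 mm wide; open, the fingers measure 118 mm over their backs; the gripper's body (76 mm by 178 mm) begins 60 mm behind the grasp point.
Start: joints at [-73.109, 18.312, 89.639, -0, 72.044, -1.146], TCP at [178.038, -546.759, 213.976] pointing down, gripper open.
Joint ranges: [-177.97, 177.97], [-48.28, 115.42], [12.27, 149.76], [-77.06, 257.06], [2.81, 150.46], [-146.56, 146.56]. Speed limits (degrees/s): [147.25, 147.25, 180, 180, 180, 180].

## Interface

Orientations are given as [roll, pitch, yaw] about the fixed x, y, z axes, in that order (R = Rz(yaw) Ry(pitch) Rx(roll)).
In Python, from workcell import telemetry, grab_frame, job gives the robot as it stands.
- The arm moves only by the tool drive_tool, never from a script. Its argument "moves" is a list of rows, each an object of numbers: "claw": the closure, from -1 (fully open) to 1 (shut); "dx", "dy", "dz": the shift along the tool's x, y, z in units of 20 mm (1.0 is 20 mm); "yaw": the turn about the tool's z in units of 0.15 rad (1.0 is 0.15 rad). In form: [{"claw": .., "dx": .., "dy": .., "dz": .., "yaw": ..}, ...]. A call has 1 to 5 rows; each row shifts and turns the pose as measured when the row begins, along the tool's axes as they then stand; what a row does not reach is not made up. A row lasts 1/8 s, in which the tool goes at most 62.5 mm and 10.7 degrees, less where a joint would pass 70% of its speed; a pose out of reach is approached as far as the arm can. A call with a number of a shift or a turn outside -1 to 1 is refused whole. A call with a gripper value outside its range is refused whole. The fingers move at their own pace and stop on an object; "grip_force" is the grip in N (left out, the last holds). Time passes only in rows, so rows that do not move let the fingers close. It gives the time, the measured TCP pose, the force and the opening at its end, in the units of the state.
- telemetry.state(): the state, without advancing time (a new reading comes with each control period).
- grab_frame(name): name is "scene" or "top"; returns a dict with "color" (480x640x3 uint8, blue, green, red), "vertical_fov" (degrees; the focal length in pixels is half the picture's height over the tangent of half this angle, whatever the lens; pixels are square), "cx", "cy" (the principal point, pixels), "pose" (4x4, takes a point from camera to world coordinates). Camera axes: x right, y down, z forward; pixel columns grow to the right and rows downward; lengths in mm; the calibration is good to about 2 mm. A picture is of the moment at which its call begins. There is no depth.
- job.job_done(): hands the job in, once; it reports no verdict.
The state is a dict: "time_s": time; "qpos": joint angles; "qvel": joint speeds; "effort": joint torques, N m; "ee_pos": TCP position; "ee_rot": TCP orientation; "force": force on the tool from outside, world axes, zero at the start; "torque": the same for the moment, N m; "gripper_width": finger opening in mm.
Only numpy, scipy, OpenCV 4.12 (cv2) and the standard library are available. Lean on these libraries where they do the work, as an engineer would, in place of code of your own. Each camera call takes 0.05 s, during which the arm holds its last target.

## Task

The plaque in the screw press has finished gluing. Wind the press open by its handwheel until the screw comes up firmly but gently against its travel stop, feeling for the stop and never jamming it, and leave it there; then draw the plaque out without scraping it on the platen and set it down gently, relief side up, in the middle of the cork mat and in line with it. Do not disturb the matchboxes, the glue jar or the pliers.

Things in the scene. Friction and masses are not known exactly. Their poses are not given: they have to be found in the camera images.
- press: Fixed green bench screw press. Origin: on the desk, on the screw's vertical axis; z up. Bed 200 (x) by 180 (y) mm, top at z = 35 mm. Two 18 mm columns at x = +-78 mm, y = 0; across them a yoke 196 by 42 mm (x, y), z = 118 to 148 mm, nut boss to 158. Open towards +y and -y. Closed at the start.
- wheel_hub (a point): Centre of the aluminium handwheel on the screw's axis, level with the rim's top (z = 195 mm when closed). 114 mm over the rim, rim bar 14 mm thick on a 50 mm radius, three spokes. Right-hand screw, 20 mm rise per turn: counter-clockwise seen from above raises wheel, screw and platen together. Self-locking: stays where it is left. The wheel may start at any angle.
- handle_grip (a point): On the axis of the crank handle, 24 mm above its foot: black upright cylinder, diameter 18 mm, 45 mm high, revolving freely, on the rim 50 mm from the screw's axis, foot level with the rim's top. The hand must rise with it or the rim presses on the fingertips. Free running takes 4 to 8 N along the circle; at the stop it grows by about 13 N in 15 to 30 mm; some 20 N in all jams the screw.
- collar: Dark steel collar on the screw, diameter 36 mm, 13 mm high, on the platen's top. Origin: centre of its underside, 14 mm above the platen's underside. Its top meets the travel stop, a bush with a springy orange face under the yoke, set to be met anywhere from 12 to 24 mm of rise (0.6 to 1.2 turns); its place is not given and must be felt.
- platen: Steel pressing plate, 130 (x) by 100 (y) by 14 mm, on the lower end of the screw; moves only up and down. Origin: centre of its underside, 57 mm above the desk when closed.
- plaque: Orange wooden board 46 (x) by 220 (y) by 18 mm, 0.2 to 0.3 kg, a pewter relief 34 by 78 by 4 mm on top, centred at y = -55 mm. Origin: centre of the board's underside. Lies loose on the bed between the columns, y along the press's y within 3 degrees, relief under the platen; its bare +y end sticks out on the press's +y side, to about 155 mm from the screw's axis.
- mat: Fixed cork mat on the desk, 150 (x) by 260 (y) by 4 mm; origin at the centre of its underside. The plaque's long side shall lie along the mat's y, either way round.
- matchboxes: Bystander: glued stack of matchboxes, 54 by 72 by 90 mm high, loose. Origin: centre of its underside.
- glue_jar: Bystander: glue jar, diameter 52 mm, 75 mm high, loose. Origin: centre of its underside.
- pliers: Bystander: red-handled pliers lying flat, about 155 by 50 by 11 mm, loose, long along x. Origin near their middle, on the underside.
Things that resemble listed ones, but are neither listed nor needed, are in the scene too. Several things have the shape of the plaque; the one meant has the colours described above.

How it is judged:
By the outcome, as a careful person would: the job done as asked, in the order asked, and still so for the second after the job is handed in, with the robot touching nothing.
It also fails if it takes over 72 s, if anything falls off the work surface, if the arm or the gripper's body presses on something with over 40 N, if the wrist force passes 120 N, or if a joint passes its speed limit or range.

## Working session

There is one attempt and no reset: what is moved stays moved. The work goes in short steps, Python scripts to look and compute and a tool call to move; the robot and the scene stay as the last step left them, time stands still between calls to the robot, and variables do not carry over. Pictures are saved under pics/ and viewed, and the job is handed in when it is done.

Besides the shell and the picture viewer there is one more tool, called after "Request:" as name(argument=value, ...), one argument or row to a line, values as JSON. drive_tool: Moves the arm, as the interface text tells. Its arguments: {"type":"object","properties":{"moves":{"type":"array"},"grip_force":{"type":"number"}},"required":["moves"]}

```bash
ls; mkdir -p pics; python3 - <<'E'
from workcell import telemetry, grab_frame
import cv2,numpy as np
print(telemetry.state())
for n in("scene","top"):
    f=grab_frame(n); cv2.imwrite(f"pics/{n}0.png",f["color"]); print(n,f["vertical_fov"],f["cx"],f["cy"],np.round(f["pose"],3).tolist())
E
```

```text
pics
{'time_s': 0.0, 'qpos': array([-7.31083495e+01,  1.83513974e+01,  8.97074854e+01, -9.81325942e-04,
        7.20435945e+01, -1.14427970e+00]), 'qvel': array([-0.05606622, -0.02077351, -0.00769991,  0.04875974, -0.06653408,
        0.04486974]), 'effort': array([-1.44159501e-03, -4.12466526e+01, -2.31971812e+01,  7.27824890e-02,
        4.57277836e-02, -1.39676872e-04]), 'ee_pos': array([ 177.88925983, -546.24985297,  213.11541434]), 'ee_rot': array([-1.79897525e+02, -1.11368456e-03,  1.80362325e+01]), 'force': array([ 0.04823351,  0.48183289, -1.04594564]), 'torque': array([0.04044089, 0.01578148, 0.00209485]), 'gripper_width': 91.04608472650075}
scene 51.87146010782061 316.51923477728474 244.92929079117246 [[0.217, 0.722, -0.658, 1311.418], [0.976, -0.152, 0.155, -237.691], [0.011, -0.675, -0.737, 979.872], [0.0, 0.0, 0.0, 1.0]]
top 54.8357761602294 314.2643583043969 249.91769220961987 [[0.029, -0.977, 0.212, 338.565], [-1.0, -0.028, 0.008, -37.913], [-0.002, -0.212, -0.977, 1201.902], [0.0, 0.0, 0.0, 1.0]]
```

View pics/scene0.png

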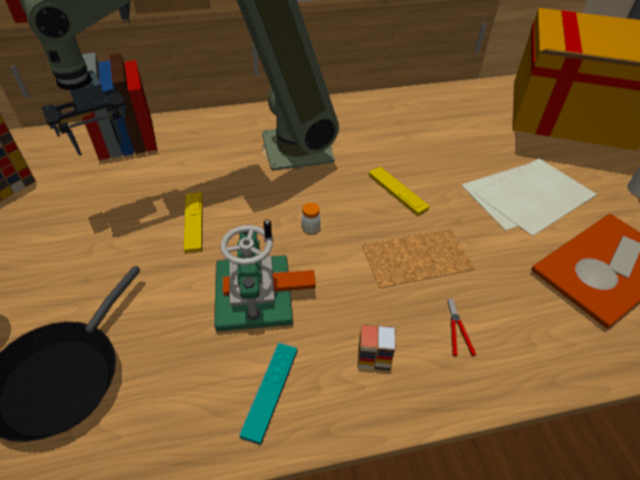

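View pics/top0.png

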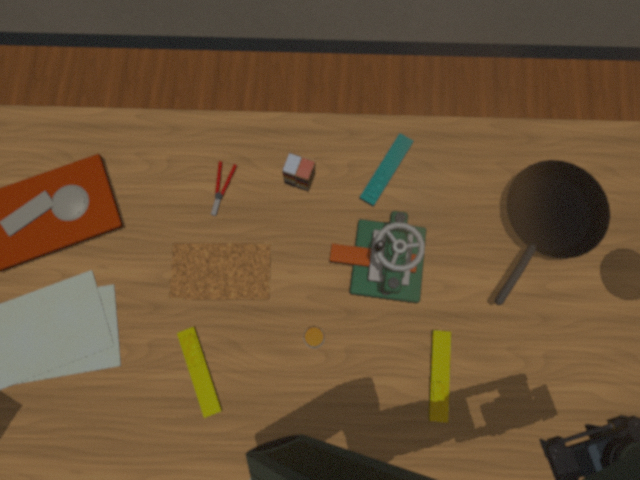

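The scene shows the green press, with the wheel at about (246,245) and the black handle at (267,229). The orange plaque sticks out to about (315,280) towards +y, and the cork mat is near (417,257). In the top view the press is at (390,262), the wheel at (400,247), the mat at (220,270), the jar at (314,336), the matchboxes at (298,172) and the pliers at (222,190). Next I'll zoom in and measure.

```bash
cat > h.py <<'E'
import cv2,numpy as np
from workcell import telemetry, grab_frame
def K(f):
    h=f["color"].shape[0]; return (h/2)/np.tan(np.radians(f["vertical_fov"]/2))
def ray(f,u,v):
    d=np.array([(u-f["cx"])/K(f),(v-f["cy"])/K(f),1.]); P=np.array(f["pose"]); return P[:3,3],P[:3,:3]@d
def onz(f,u,v,z):
    o,d=ray(f,u,v); return o+d*(z-o[2])/d[2]
def proj(f,p):
    P=np.array(f["pose"]); c=P[:3,:3].T@(np.array(p,float)-P[:3,3]); return np.array([f["cx"]+K(f)*c[0]/c[2],f["cy"]+K(f)*c[1]/c[2]])
def tri(f1,p1,f2,p2):
    o1,d1=ray(f1,*p1);o2,d2=ray(f2,*p2)
    A=np.stack([d1,-d2],1);s=np.linalg.lstsq(A,o2-o1,rcond=None)[0]
    a=o1+s[0]*d1;b=o2+s[1]*d2;return (a+b)/2,np.linalg.norm(a-b)
def crop(f,x0,y0,x1,y1,name,k=4):
    im=cv2.resize(f["color"][y0:y1,x0:x1],None,fx=k,fy=k,interpolation=cv2.INTER_CUBIC); cv2.imwrite("pics/"+name,im)
def hsv(f): return cv2.cvtColor(f["color"],cv2.COLOR_BGR2HSV)
def big(m,n=1):
    c,_=cv2.findContours(m.astype(np.uint8)*255,cv2.RETR_EXTERNAL,cv2.CHAIN_APPROX_NONE); return sorted(c,key=cv2.contourArea)[::-1][:n]
E
python3 - <<'E'
from h import *
s=grab_frame("scene");t=grab_frame("top")
crop(s,200,200,340,340,"s1.png",5);crop(t,320,195,440,315,"t1.png",5)
for n,f in(("s",s),("t",t)):
    H=hsv(f)
    g=(H[...,0]>60)&(H[...,0]<95)&(H[...,1]>100)
    o=(H[...,0]<12)&(H[...,1]>190)&(H[...,2]>90)
    for nm,m in(("green",g),("orange",o)):
        for c in big(m,4):
            print(n,nm,cv2.contourArea(c),np.round(cv2.boxPoints(cv2.minAreaRect(c)),1).tolist())
E
```

```text
s green 2065.0 [[238.5, 436.20001220703125], [276.79998779296875, 340.5], [297.79998779296875, 348.8999938964844], [259.6000061035156, 444.6000061035156]]
s green 1940.5 [[215.0, 261.0], [291.0, 261.0], [291.0, 329.0], [215.0, 329.0]]
s green 598.0 [[237.3000030517578, 264.5], [259.0, 262.8999938964844], [261.3999938964844, 296.29998779296875], [239.6999969482422, 297.79998779296875]]
s green 168.5 [[271.6000061035156, 257.1000061035156], [285.3999938964844, 255.89999389648438], [286.6000061035156, 269.8999938964844], [272.8999938964844, 271.1000061035156]]
s orange 4873.5 [[532.4000244140625, 267.0], [588.2000122070312, 194.10000610351562], [671.7999877929688, 258.1000061035156], [616.0999755859375, 331.0]]
s orange 578.5 [[560.2000122070312, 10.100000381469727], [575.4000244140625, 7.900000095367432], [581.7999877929688, 52.900001525878906], [566.5999755859375, 55.099998474121094]]
s orange 524.0 [[272.79998779296875, 273.0], [313.79998779296875, 271.29998779296875], [314.3999938964844, 286.0], [273.3999938964844, 287.70001220703125]]
s orange 357.0 [[123.4000015258789, 60.79999923
[... 437 characters left out ...]
0 [[362.0, 271.0], [362.0, 271.0], [362.0, 271.0], [362.0, 271.0]]
t orange 6178.0 [[-25.0, 196.8000030517578], [98.0999984741211, 153.60000610351562], [123.30000305175781, 225.5], [0.30000001192092896, 268.70001220703125]]
t orange 493.5 [[329.8999938964844, 260.79998779296875], [331.70001220703125, 244.39999389648438], [369.5, 248.60000610351562], [367.70001220703125, 265.0]]
t orange 42.0 [[215.5, 189.89999389648438], [218.8000030517578, 161.89999389648438], [221.6999969482422, 162.1999969482422], [218.39999389648438, 190.3000030517578]]
t orange 40.5 [[220.39999389648438, 192.3000030517578], [233.3000030517578, 164.6999969482422], [236.0, 165.89999389648438], [223.10000610351562, 193.5]]
```

View pics/s1.png

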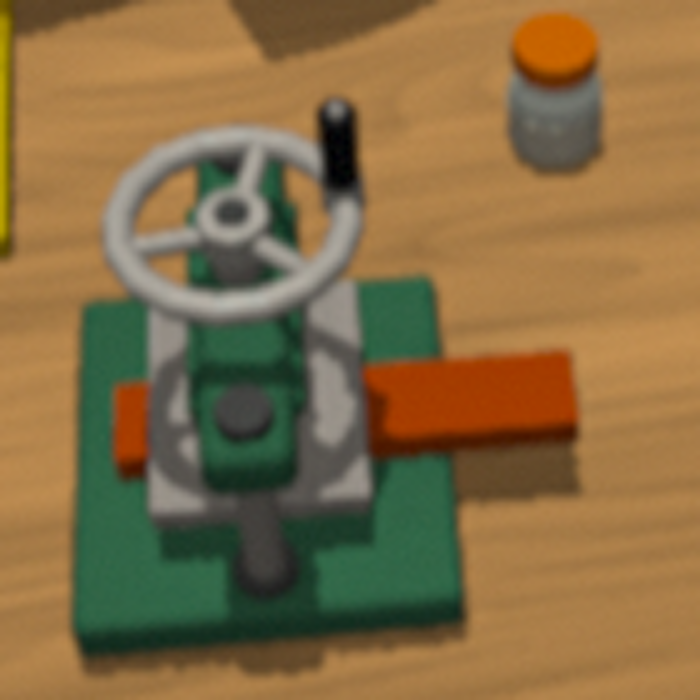

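View pics/t1.png

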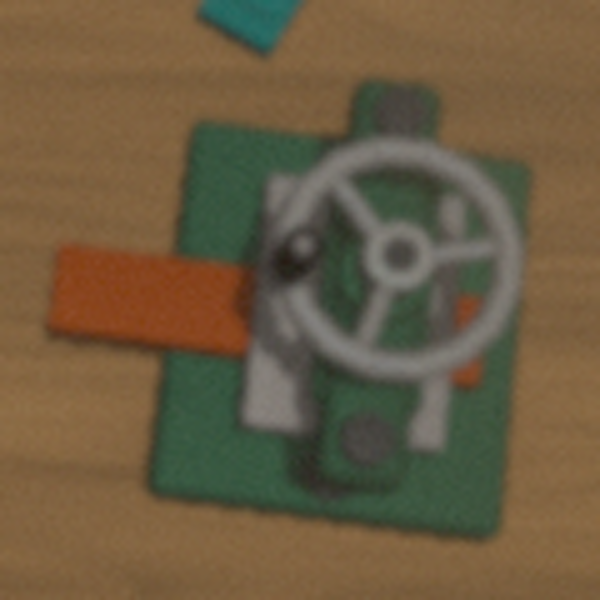

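```bash
python3 - <<'E'
from h import *
s=grab_frame("scene");t=grab_frame("top")
T=lambda x,y:(x/5+320-.4,y/5+195-.4)
S=lambda x,y:(x/5+200-.4,y/5+200-.4)
b=[onz(t,*T(*p),35)[:2] for p in((192,122),(528,165),(495,540),(150,493))]
b2=[onz(s,*S(*p),35)[:2] for p in((82,302),(432,280),(462,615),(75,632))]
for q in(b,b2):
    print("bed",np.round(q,1).tolist(),np.round(np.mean(q,0),1), [round(float(np.linalg.norm(q[i]-q[(i+1)%4])),1) for i in range(4)])
    for i in range(4): d=q[(i+1)%4]-q[i]; print(round(float(np.degrees(np.arctan2(d[1],d[0]))),1),end=" ")
    print()
print("hub",onz(t,*T(400,253),195),onz(s,*S(233,213),195),tri(t,T(400,253),s,S(233,213)))
print("rimc t",onz(t,*T(398,258),192),"s",onz(s,*S(233,222),192))
print("handle top",tri(t,T(303,243),s,S(337,105)),onz(t,*T(303,243),240),onz(s,*S(337,105),240))
print("handle grip s",onz(s,*S(341,152),219))
# mat
for n,f in(("s",s),("t",t)):
    H=hsv(f); 
    o=(H[...,0]<14)&(H[...,1]>190)&(H[...,2]>80)
    for c in big(o,8):
        m=c[:,0].mean(0)
        if (n=="t" and 320<m[0]<375 and 240<m[1]<270) or (n=="s" and 270<m[0]<320 and 265<m[1]<290):
            q=cv2.boxPoints(cv2.minAreaRect(c)); print("plaq",n,np.round([onz(f,*p,53)[:2] for p in q],1).tolist())
crop(t,150,225,290,315,"t2.png",5);crop(s,350,220,490,300,"s2.png",5)
E
```

```text
bed [[677.5, -140.6], [659.2, -315.9], [463.3, -295.0], [482.1, -121.1]] [ 570.5 -218.2] [176.2, 197.0, 174.9, 196.5]
-96.0 173.9 83.8 -5.7 
bed [[466.7, -298.3], [488.6, -123.4], [690.4, -145.7], [662.9, -317.6]] [ 577.2 -221.2] [176.3, 203.1, 174.1, 197.2]
82.8 -6.3 -99.1 174.4 
hub [ 572.98518141 -219.8334094   195.        ] [ 572.1605305  -220.14130639  195.        ] (array([ 572.81060769, -219.94128621,  195.62068048]), np.float64(0.4396583397580926))
rimc t [ 571.36275637 -219.45796669  192.        ] s [ 574.62420012 -220.72646939  192.        ]
handle top (array([ 564.85188636, -170.25616   ,  243.40820206]), np.float64(0.683448721135324)) [ 565.71051062 -170.38648624  240.        ] [ 561.30316296 -170.27743297  240.        ]
handle grip s [ 568.75203167 -171.00222134  219.        ]
plaq s [[552.3, -166.9], [562.9, -66.9], [611.6, -74.4], [601.0, -171.6]]
plaq t [[560.7, -69.2], [604.8, -73.3], [596.0, -168.6], [552.1, -163.8]]
```

View pics/t2.png

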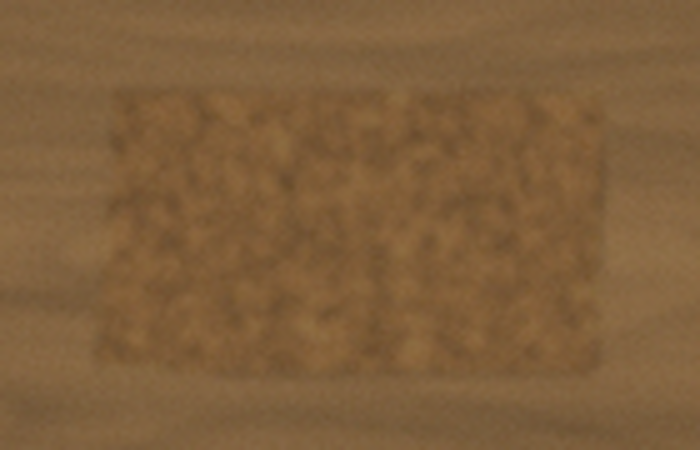

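View pics/s2.png

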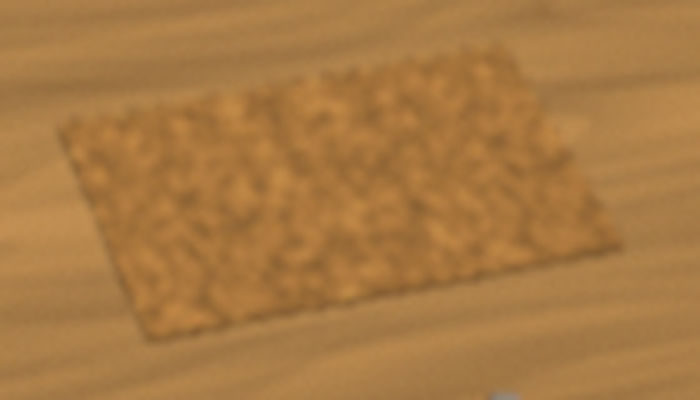

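```bash
python3 - <<'E'
from h import *
s=grab_frame("scene");t=grab_frame("top")
T=lambda x,y:(x/5+150-.4,y/5+225-.4)
S=lambda x,y:(x/5+350-.4,y/5+220-.4)
for f,F,L in((t,T,((113,92),(603,92),(600,372),(97,368))),(s,S,((60,125),(500,42),(622,247),(150,338)))):
    q=[onz(f,*F(*p),4)[:2] for p in L]
    print(np.round(q,1).tolist(),np.round(np.mean(q,0),1),[round(float(np.linalg.norm(q[i]-q[(i+1)%4])),1) for i in range(4)])
    for i in range(4): d=q[(i+1)%4]-q[i]; print(round(float(np.degrees(np.arctan2(d[1],d[0]))),1),end=" ")
    print()
print("jar",onz(t,314,336,75),"mb",onz(t,299,165,90),"pl",onz(t,222,190,5), "yel",onz(t,199,372,18))
E
```

```text
[[606.3, 349.9], [613.7, 89.3], [464.9, 83.6], [459.5, 344.4]] [536.1 216.8] [260.7, 148.9, 260.9, 146.9]
-88.4 -177.8 91.2 2.1 
[[464.9, 85.9], [455.2, 343.1], [607.2, 346.3], [613.0, 89.9]] [535.1 216.3] [257.4, 152.0, 256.5, 148.1]
92.2 1.2 -88.7 -178.4 
jar [371.85552999 -34.31617366  75.        ] mb [800.90683283  16.52167464  90.        ] pl [757.80576601 227.81384753   5.        ] yel [277.63671947 248.1483637   18.        ]
```

Request:
drive_tool(
  moves=[
    {"claw": -1,"dx": 0,"dy": 0,"dz": -1,"yaw": 1},
    {"claw": -1,"dx": 0,"dy": 0,"dz": -1,"yaw": 1},
    {"claw": -1,"dx": 0,"dy": 0,"dz": -1,"yaw": 0.1},
    {"claw": -1,"dx": 1,"dy": -1,"dz": -1,"yaw": 0},
    {"claw": -1,"dx": 1,"dy": -1,"dz": 0,"yaw": 0},
  ],
  grip_force=40,
)

```text
time_s: 1.02
ee_pos: [218.2, -507.2, 295.6]
ee_rot: [-179.9, 0.0, -0.8]
force: [-0.1, 0.1, -0.6]
gripper_width: 91.3
```

Request:
drive_tool(
  moves=[
    {"claw": -1,"dx": 1,"dy": -1,"dz": 0,"yaw": 0},
    {"claw": -1,"dx": 1,"dy": -1,"dz": 0,"yaw": 0},
    {"claw": -1,"dx": 1,"dy": -1,"dz": 0,"yaw": 0},
    {"claw": -1,"dx": 1,"dy": -1,"dz": 0,"yaw": 0},
    {"claw": -1,"dx": 1,"dy": -1,"dz": 0,"yaw": 0},
  ],
)

```text
time_s: 1.65
ee_pos: [322.5, -405.4, 296.3]
ee_rot: [-180.0, -0.0, -0.9]
force: [0.1, -0.9, -0.1]
gripper_width: 91.3
```

Request:
drive_tool(
  moves=[
    {"claw": -1,"dx": 1,"dy": -1,"dz": 0,"yaw": 0},
    {"claw": -1,"dx": 1,"dy": -1,"dz": 0,"yaw": 0},
    {"claw": -1,"dx": 1,"dy": -1,"dz": 0,"yaw": 0},
    {"claw": -1,"dx": 1,"dy": -1,"dz": 0,"yaw": 0},
    {"claw": -1,"dx": 1,"dy": -1,"dz": 0,"yaw": 0},
  ],
)

```text
time_s: 2.28
ee_pos: [427.0, -303.2, 296.7]
ee_rot: [180.0, -0.1, -0.9]
force: [-0.0, 0.3, -0.4]
gripper_width: 91.5
```

Request:
drive_tool(
  moves=[
    {"claw": -1,"dx": 1,"dy": -1,"dz": 0,"yaw": 0},
    {"claw": -1,"dx": 1,"dy": -1,"dz": 0,"yaw": 0},
    {"claw": -1,"dx": 1,"dy": -1,"dz": 0,"yaw": 0},
    {"claw": -1,"dx": 1,"dy": -1,"dz": 0,"yaw": 0},
    {"claw": -1,"dx": 1,"dy": -1,"dz": 0,"yaw": 0},
  ],
)

```text
time_s: 2.9
ee_pos: [531.5, -201.0, 297.0]
ee_rot: [179.9, -0.1, -0.9]
force: [0.2, -0.3, -0.4]
gripper_width: 91.0
```

Request:
drive_tool(
  moves=[
    {"claw": -1,"dx": 0.8,"dy": -0.7,"dz": 0,"yaw": 0},
    {"claw": -1,"dx": 0.7,"dy": -0.6,"dz": 0,"yaw": -0.1},
    {"claw": -1,"dx": 0,"dy": 0,"dz": 0,"yaw": 0},
  ],
)

```text
time_s: 3.28
ee_pos: [564.1, -173.4, 296.6]
ee_rot: [179.9, -0.0, 0.2]
force: [-0.1, -0.0, -1.2]
gripper_width: 91.5
```

```bash
python3 - <<'E'
from h import *
s=grab_frame("scene");t=grab_frame("top")
st=telemetry.state();print(st["ee_pos"],st["ee_rot"])
crop(s,200,160,340,300,"s3.png",5);crop(t,320,180,440,300,"t3.png",5)
E
```

```text
[ 563.13139304 -174.26688996  296.81233753] [ 1.79907076e+02 -3.42952810e-02  8.53706818e-02]
```

View pics/s3.png

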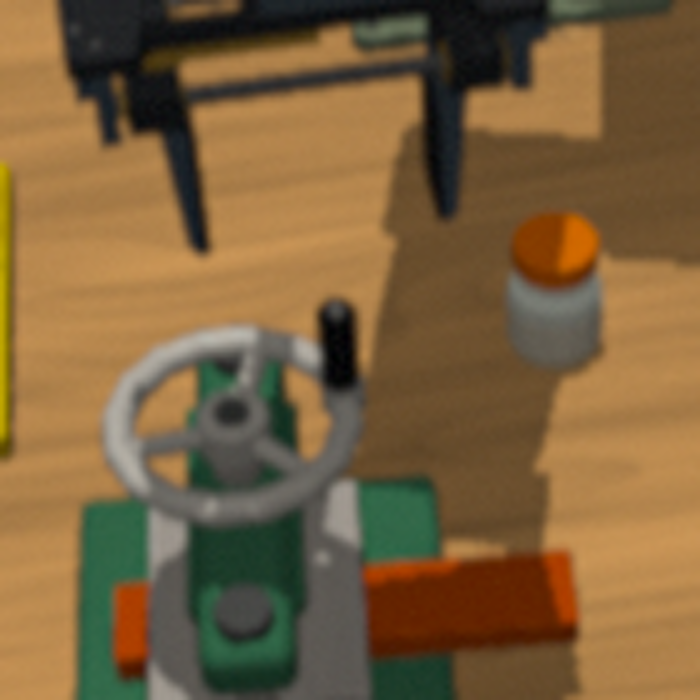

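View pics/t3.png

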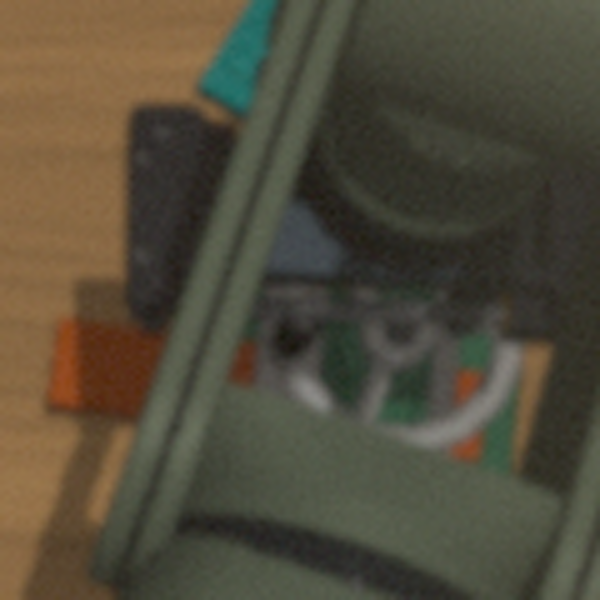

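The scene picture shows the two fingertips at about (240,210) and (289,203), on either side of the handle at (268,229) and above it. The top view is mostly blocked by the arm. I'll shift slightly, half close, descend and grip.

Request:
drive_tool(
  moves=[
    {"claw": 0,"dx": 0.1,"dy": -0.2,"dz": 0.5,"yaw": 0},
    {"claw": 0,"dx": 0,"dy": 0,"dz": 0.5,"yaw": 0},
    {"claw": 0,"dx": 0,"dy": 0,"dz": 0.5,"yaw": 0},
    {"claw": 0,"dx": 0,"dy": 0,"dz": 0,"yaw": 0},
  ],
)

```text
time_s: 3.88
ee_pos: [563.3, -171.5, 264.2]
ee_rot: [179.9, 0.1, -0.1]
force: [0.1, -0.2, 0.7]
gripper_width: 53.9
```

Request:
drive_tool(
  moves=[
    {"claw": 0,"dx": 0.1,"dy": -0.05,"dz": 0.8,"yaw": 0},
    {"claw": 0,"dx": 0,"dy": 0,"dz": 0.8,"yaw": 0},
    {"claw": 0,"dx": 0,"dy": 0,"dz": 0.8,"yaw": 0},
    {"claw": 0,"dx": 0,"dy": 0,"dz": 0.5,"yaw": 0},
    {"claw": 0,"dx": 0,"dy": 0,"dz": 0,"yaw": 0},
  ],
)

```text
time_s: 4.5
ee_pos: [565.3, -170.5, 201.8]
ee_rot: [179.9, 0.1, -0.1]
force: [-0.2, -0.3, 0.8]
gripper_width: 45.5
```

Request:
drive_tool(
  moves=[
    {"claw": 1,"dx": 0,"dy": 0,"dz": 0,"yaw": 0},
    {"claw": 1,"dx": 0,"dy": 0,"dz": 0,"yaw": 0},
    {"claw": 1,"dx": 0,"dy": 0,"dz": 0,"yaw": 0},
    {"claw": 1,"dx": 0,"dy": 0,"dz": 0,"yaw": 0},
  ],
)

```text
time_s: 5.0
ee_pos: [566.2, -170.6, 203.3]
ee_rot: [179.9, -0.0, -0.1]
force: [-0.5, 0.9, -1.5]
gripper_width: 17.3
```

```bash
python3 - <<'E'
from h import *
s=grab_frame("scene")
st=telemetry.state();print(st["ee_pos"],st["force"],st["torque"],st["gripper_width"])
crop(s,200,160,340,300,"s4.png",5)
E
```

```text
[ 566.2054078  -170.58280497  203.21897374] [ 0.58689884  0.77393313 -0.34032988] [ 0.15728444 -0.0646227   0.02434276] 17.662159359950643
```

View pics/s4.png

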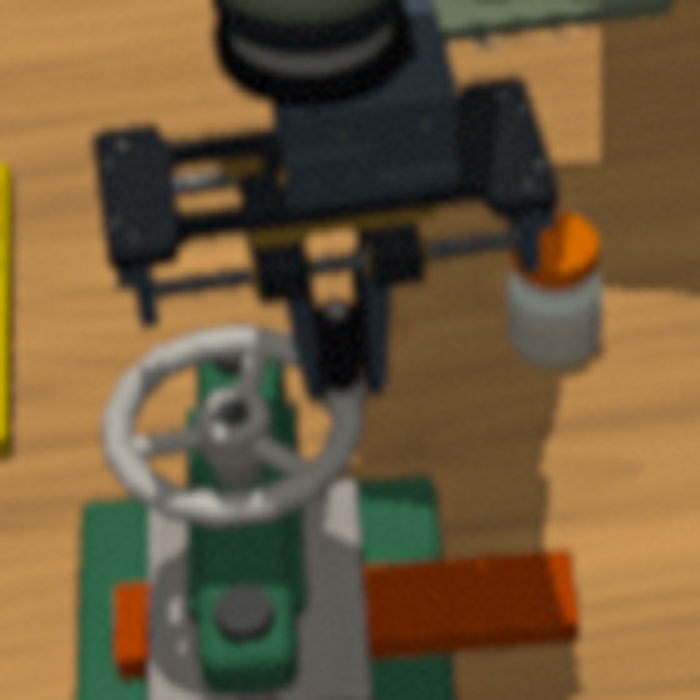

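The scene shows the black handle between the fingertips, at about (267,232), with a width of 17.5 mm. I'll start winding gently.

```bash
cat > w.py <<'E'
import sys
from h import *
C=np.array([572.7,-220.]);R=50.;A0=98.
def rows(n,step,C=C,R=R):
    st=telemetry.state();p=st["ee_pos"];a=np.degrees(np.arctan2(p[1]-C[1],p[0]-C[0]));r=np.hypot(*(p[:2]-C))
    F=st["force"];er=np.array([np.cos(np.radians(a)),np.sin(np.radians(a))]);et=np.array([-er[1],er[0]])
    print("t",st["time_s"],"a",round(a,1),"r",round(r,1),"z",round(p[2],1),"Ft",round(F[:2]@et,1),"Fr",round(F[:2]@er,1),"Fz",round(F[2],1),"yaw",round(st["ee_rot"][2],2),"w",round(st["gripper_width"],1))
    q=p[:2]
    for i in range(1,n+1):
        b=np.radians(a+i*step);w=C+R*np.array([np.cos(b),np.sin(b)]);d=w-q;q=w
        print({"dx":round(d[0]/20,2),"dy":round(-d[1]/20,2),"dz":round(-step*20/360/20,2)})
    return p
if __name__=="__main__": rows(5,float(sys.argv[1]))
E
python3 w.py 10
```

```text
t 5.05 a 97.5 r 49.8 z 203.2 Ft -0.7 Fr 0.7 Fz -0.3 yaw -0.08 w 17.7
{'dx': np.float64(-0.43), 'dy': np.float64(0.09), 'dz': -0.03}
{'dx': np.float64(-0.4), 'dy': np.float64(0.17), 'dz': -0.03}
{'dx': np.float64(-0.37), 'dy': np.float64(0.23), 'dz': -0.03}
{'dx': np.float64(-0.32), 'dy': np.float64(0.29), 'dz': -0.03}
{'dx': np.float64(-0.27), 'dy': np.float64(0.35), 'dz': -0.03}
```

Request:
drive_tool(
  moves=[
    {"claw": 1,"dx": -0.43,"dy": 0.08,"dz": -0.03,"yaw": 0},
    {"claw": 1,"dx": -0.41,"dy": 0.15,"dz": -0.03,"yaw": 0},
    {"claw": 1,"dx": -0.38,"dy": 0.22,"dz": -0.03,"yaw": 0},
  ],
)

```text
time_s: 5.42
ee_pos: [548.9, -176.6, 204.5]
ee_rot: [-179.8, -1.1, -0.1]
force: [5.8, 5.3, -3.5]
gripper_width: 17.5
```

```bash
python3 w.py 12
```

```text
t 5.425 a 118.7 r 49.5 z 204.5 Ft -7.7 Fr 1.9 Fz -3.5 yaw -0.12 w 17.5
{'dx': np.float64(-0.44), 'dy': np.float64(0.27), 'dz': -0.03}
{'dx': np.float64(-0.36), 'dy': np.float64(0.38), 'dz': -0.03}
{'dx': np.float64(-0.27), 'dy': np.float64(0.45), 'dz': -0.03}
{'dx': np.float64(-0.17), 'dy': np.float64(0.49), 'dz': -0.03}
{'dx': np.float64(-0.07), 'dy': np.float64(0.52), 'dz': -0.03}
```

```bash
cat > w.py <<'E'
import sys
from h import *
C=np.array([572.7,-220.]);R=50.;A0=97.5;Z0=203.5
def rows(n,step,adv,C=C,R=R):
    st=telemetry.state();p=st["ee_pos"];a=np.degrees(np.arctan2(p[1]-C[1],p[0]-C[0]))%360;r=np.hypot(*(p[:2]-C))
    F=st["force"];er=np.array([np.cos(np.radians(a)),np.sin(np.radians(a))]);et=np.array([-er[1],er[0]])
    wind=(a-A0)%360
    print("t",st["time_s"],"a",round(a,1),"wind",round(wind,1),"r",round(r,1),"z",round(p[2],1),"zexp",round(Z0+wind/18,1),"Ft",round(F[:2]@et,1),"Fr",round(F[:2]@er,1),"Fz",round(F[2],1),"rot",np.round(st["ee_rot"],1),"w",round(st["gripper_width"],1))
    for i in range(n):
        b0=np.radians(a+i*adv);b=np.radians(a+i*adv+step);u=lambda x:np.array([np.cos(x),np.sin(x)])
        rr=r+(R-r)*min(1,i/2); d=C+R*u(b)-C-rr*u(b0)
        print(f'"dx": {d[0]/20:.2f}, "dy": {-d[1]/20:.2f}, "dz": {-step/360:.2f}')
if __name__=="__main__": rows(5,float(sys.argv[1]),float(sys.argv[2]))
E
python3 w.py 14 11
```

```text
t 5.425 a 118.7 wind 21.2 r 49.5 z 204.5 zexp 204.7 Ft -7.7 Fr 1.9 Fz -3.5 rot [-1.798e+02 -1.100e+00 -1.000e-01] w 17.5
"dx": -0.51, "dy": 0.33, "dz": -0.04
"dx": -0.43, "dy": 0.43, "dz": -0.04
"dx": -0.33, "dy": 0.52, "dz": -0.04
"dx": -0.22, "dy": 0.57, "dz": -0.04
"dx": -0.11, "dy": 0.60, "dz": -0.04
```

Request:
drive_tool(
  moves=[
    {"claw": 1,"dx": -0.51,"dy": 0.33,"dz": -0.03,"yaw": 0},
    {"claw": 1,"dx": -0.43,"dy": 0.43,"dz": -0.04,"yaw": 0},
    {"claw": 1,"dx": -0.33,"dy": 0.52,"dz": -0.04,"yaw": 0},
    {"claw": 1,"dx": -0.22,"dy": 0.57,"dz": -0.04,"yaw": 0},
    {"claw": 1,"dx": -0.11,"dy": 0.6,"dz": -0.04,"yaw": 0},
  ],
)

```text
time_s: 6.05
ee_pos: [523.0, -215.6, 206.6]
ee_rot: [-178.5, -2.0, -0.2]
force: [4.4, 7.8, -1.5]
gripper_width: 17.2
```

```bash
python3 w.py 14 11
```

```text
t 6.05 a 175.0 wind 77.5 r 49.9 z 206.6 zexp 207.8 Ft -8.2 Fr -3.7 Fz -1.5 rot [-178.5   -2.    -0.2] w 17.2
"dx": 0.01, "dy": 0.61, "dz": -0.04
"dx": 0.13, "dy": 0.59, "dz": -0.04
"dx": 0.25, "dy": 0.56, "dz": -0.04
"dx": 0.35, "dy": 0.50, "dz": -0.04
"dx": 0.44, "dy": 0.42, "dz": -0.04
```

Request:
drive_tool(
  moves=[
    {"claw": 1,"dx": 0.01,"dy": 0.61,"dz": -0.06,"yaw": 0},
    {"claw": 1,"dx": 0.13,"dy": 0.59,"dz": -0.06,"yaw": 0},
    {"claw": 1,"dx": 0.25,"dy": 0.56,"dz": -0.06,"yaw": 0},
    {"claw": 1,"dx": 0.35,"dy": 0.5,"dz": -0.06,"yaw": 0},
    {"claw": 1,"dx": 0.44,"dy": 0.42,"dz": -0.06,"yaw": 0},
  ],
)

```text
time_s: 6.68
ee_pos: [537.8, -256.4, 208.8]
ee_rot: [-176.8, -0.8, -0.1]
force: [-5.9, 6.1, 1.7]
gripper_width: 17.2
```

```bash
python3 w.py 14 11
```

```text
t 6.675 a 226.2 wind 128.7 r 50.4 z 208.8 zexp 210.6 Ft -8.5 Fr -0.3 Fz 1.7 rot [-1.768e+02 -8.000e-01 -1.000e-01] w 17.2
"dx": 0.50, "dy": 0.35, "dz": -0.04
"dx": 0.55, "dy": 0.26, "dz": -0.04
"dx": 0.59, "dy": 0.16, "dz": -0.04
"dx": 0.61, "dy": 0.04, "dz": -0.04
"dx": 0.60, "dy": -0.08, "dz": -0.04
```

```bash
python3 - <<'E'
s=open('w.py').read()
s=s.replace("from h import *","from h import *\nfrom scipy.spatial.transform import Rotation as Ro",1)
s=s.replace("""        print(f'"dx": {d[0]/20:.2f}, "dy": {-d[1]/20:.2f}, "dz": {-step/360:.2f}')""","""        zt=Z0+(wind+step+i*adv)/18; zc=p[2]+(Z0+wind/18-p[2])*min(1,i/3)+i*adv/18
        e=Ro.from_euler('xyz',st["ee_rot"],degrees=True).inv().apply([d[0],d[1],zt-zc if i<3 else step/18])/20
        print(f'{{"claw": 1, "dx": {e[0]:.2f}, "dy": {e[1]:.2f}, "dz": {e[2]:.2f}, "yaw": 0}},')""")
open('w.py','w').write(s)
E
python3 w.py 14 10
```

```text
t 6.675 a 226.2 wind 128.7 r 50.4 z 208.8 zexp 210.6 Ft -8.5 Fr -0.3 Fz 1.7 rot [-1.768e+02 -8.000e-01 -1.000e-01] w 17.2
{"claw": 1, "dx": 0.50, "dy": 0.34, "dz": -0.14, "yaw": 0},
{"claw": 1, "dx": 0.55, "dy": 0.26, "dz": -0.11, "yaw": 0},
{"claw": 1, "dx": 0.58, "dy": 0.17, "dz": -0.07, "yaw": 0},
{"claw": 1, "dx": 0.61, "dy": 0.07, "dz": -0.03, "yaw": 0},
{"claw": 1, "dx": 0.61, "dy": -0.04, "dz": -0.03, "yaw": 0},
```

Request:
drive_tool(
  moves=[
    {"claw": 1,"dx": 0.5,"dy": 0.34,"dz": -0.12,"yaw": 0},
    {"claw": 1,"dx": 0.55,"dy": 0.26,"dz": -0.1,"yaw": 0},
    {"claw": 1,"dx": 0.58,"dy": 0.17,"dz": -0.07,"yaw": 0},
    {"claw": 1,"dx": 0.61,"dy": 0.07,"dz": -0.04,"yaw": 0},
    {"claw": 1,"dx": 0.61,"dy": -0.04,"dz": -0.03,"yaw": 0},
  ],
)

```text
time_s: 7.3
ee_pos: [576.3, -271.3, 210.9]
ee_rot: [-176.5, 1.9, 0.1]
force: [-8.5, -0.0, 1.7]
gripper_width: 17.1
```

```bash
python3 w.py 12 9
```

```text
t 7.3 a 274.0 wind 176.5 r 51.4 z 210.9 zexp 213.3 Ft -8.4 Fr -0.6 Fz 1.7 rot [-1.765e+02  1.900e+00  1.000e-01] w 17.1
{"claw": 1, "dx": 0.50, "dy": -0.17, "dz": -0.16, "yaw": 0},
{"claw": 1, "dx": 0.48, "dy": -0.21, "dz": -0.12, "yaw": 0},
{"claw": 1, "dx": 0.46, "dy": -0.25, "dz": -0.07, "yaw": 0},
{"claw": 1, "dx": 0.42, "dy": -0.32, "dz": -0.03, "yaw": 0},
{"claw": 1, "dx": 0.36, "dy": -0.38, "dz": -0.02, "yaw": 0},
```

Request:
drive_tool(
  moves=[
    {"claw": 1,"dx": 0.5,"dy": -0.17,"dz": -0.14,"yaw": 0},
    {"claw": 1,"dx": 0.48,"dy": -0.21,"dz": -0.12,"yaw": 0},
    {"claw": 1,"dx": 0.46,"dy": -0.25,"dz": -0.08,"yaw": 0},
  ],
)

```text
time_s: 7.68
ee_pos: [595.3, -265.9, 212.7]
ee_rot: [-177.2, 3.4, 0.1]
force: [-6.8, -4.1, -2.7]
gripper_width: 17.6
```

```bash
python3 w.py 8 6
```

```text
t 7.675 a 296.2 wind 198.7 r 51.2 z 212.7 zexp 214.5 Ft -8.0 Fr 0.7 Fz -2.7 rot [-1.772e+02  3.400e+00  1.000e-01] w 17.6
{"claw": 1, "dx": 0.27, "dy": -0.23, "dz": -0.12, "yaw": 0},
{"claw": 1, "dx": 0.26, "dy": -0.23, "dz": -0.09, "yaw": 0},
{"claw": 1, "dx": 0.26, "dy": -0.24, "dz": -0.06, "yaw": 0},
{"claw": 1, "dx": 0.23, "dy": -0.26, "dz": -0.02, "yaw": 0},
{"claw": 1, "dx": 0.20, "dy": -0.28, "dz": -0.02, "yaw": 0},
```

Request:
drive_tool(
  moves=[
    {"claw": 1,"dx": 0.27,"dy": -0.23,"dz": -0.09,"yaw": 0},
    {"claw": 1,"dx": 0.26,"dy": -0.23,"dz": -0.08,"yaw": 0},
    {"claw": 1,"dx": 0.26,"dy": -0.24,"dz": -0.06,"yaw": 0},
  ],
)

```text
time_s: 8.05
ee_pos: [603.7, -260.4, 213.7]
ee_rot: [-178.1, 4.4, -0.0]
force: [-6.0, -4.6, -3.7]
gripper_width: 17.2
```

```bash
python3 w.py 8 4
```

```text
t 8.05 a 307.5 wind 210.0 r 50.9 z 213.7 zexp 215.2 Ft -7.5 Fr 0.1 Fz -3.7 rot [-178.1    4.4   -0. ] w 17.2
{"claw": 1, "dx": 0.23, "dy": -0.27, "dz": -0.10, "yaw": 0},
{"claw": 1, "dx": 0.22, "dy": -0.27, "dz": -0.08, "yaw": 0},
{"claw": 1, "dx": 0.22, "dy": -0.27, "dz": -0.06, "yaw": 0},
{"claw": 1, "dx": 0.21, "dy": -0.28, "dz": -0.03, "yaw": 0},
{"claw": 1, "dx": 0.19, "dy": -0.30, "dz": -0.03, "yaw": 0},
```

```bash
sed -i 's/R=50\.;/R=float(sys.argv[3]) if len(sys.argv)>3 else 50.;/; s/rr=r+(R-r)\*min(1,i\/2)/rr=r/' w.py; python3 w.py 10 6 46.5
```

```text
t 8.05 a 307.5 wind 210.0 r 50.9 z 213.7 zexp 215.2 Ft -7.5 Fr 0.1 Fz -3.7 rot [-178.1    4.4   -0. ] w 17.2
{"claw": 1, "dx": 0.16, "dy": -0.45, "dz": -0.10, "yaw": 0},
{"claw": 1, "dx": 0.11, "dy": -0.47, "dz": -0.07, "yaw": 0},
{"claw": 1, "dx": 0.06, "dy": -0.47, "dz": -0.04, "yaw": 0},
{"claw": 1, "dx": 0.02, "dy": -0.48, "dz": -0.01, "yaw": 0},
{"claw": 1, "dx": -0.03, "dy": -0.48, "dz": -0.01, "yaw": 0},
```

Request:
drive_tool(
  moves=[
    {"claw": 1,"dx": 0.16,"dy": -0.45,"dz": -0.09,"yaw": 0},
    {"claw": 1,"dx": 0.11,"dy": -0.47,"dz": -0.07,"yaw": 0},
    {"claw": 1,"dx": 0.06,"dy": -0.47,"dz": -0.05,"yaw": 0},
  ],
)

```text
time_s: 8.43
ee_pos: [611.8, -249.6, 216.5]
ee_rot: [179.9, 4.1, -0.3]
force: [3.8, -12.4, -6.5]
gripper_width: 17.2
```

```bash
python3 w.py 10 6 46.5
```

```text
t 8.425 a 322.9 wind 225.4 r 49.0 z 216.5 zexp 216.0 Ft -7.6 Fr 10.6 Fz -6.5 rot [179.9   4.1  -0.3] w 17.2
{"claw": 1, "dx": 0.11, "dy": -0.42, "dz": -0.01, "yaw": 0},
{"claw": 1, "dx": 0.07, "dy": -0.43, "dz": -0.02, "yaw": 0},
{"claw": 1, "dx": 0.02, "dy": -0.43, "dz": -0.02, "yaw": 0},
{"claw": 1, "dx": -0.02, "dy": -0.43, "dz": -0.03, "yaw": 0},
{"claw": 1, "dx": -0.07, "dy": -0.43, "dz": -0.02, "yaw": 0},
```

Request:
drive_tool(
  moves=[
    {"claw": 1,"dx": 0.11,"dy": -0.42,"dz": 0,"yaw": 0},
    {"claw": 1,"dx": 0.07,"dy": -0.43,"dz": -0.01,"yaw": 0},
    {"claw": 1,"dx": 0.02,"dy": -0.43,"dz": -0.02,"yaw": 0},
  ],
)

```text
time_s: 8.8
ee_pos: [618.5, -238.0, 217.3]
ee_rot: [178.3, 3.6, -0.5]
force: [3.0, -10.0, -3.3]
gripper_width: 17.0
```

```bash
python3 w.py 10 6 46.5
```

```text
t 8.8 a 338.6 wind 241.1 r 49.2 z 217.3 zexp 216.9 Ft -8.2 Fr 6.5 Fz -3.3 rot [178.3   3.6  -0.5] w 17.0
{"claw": 1, "dx": -0.02, "dy": -0.44, "dz": -0.02, "yaw": 0},
{"claw": 1, "dx": -0.06, "dy": -0.43, "dz": -0.02, "yaw": 0},
{"claw": 1, "dx": -0.11, "dy": -0.42, "dz": -0.03, "yaw": 0},
{"claw": 1, "dx": -0.15, "dy": -0.41, "dz": -0.03, "yaw": 0},
{"claw": 1, "dx": -0.19, "dy": -0.39, "dz": -0.03, "yaw": 0},
```

Request:
drive_tool(
  moves=[
    {"claw": 1,"dx": -0.08,"dy": -0.44,"dz": -0.02,"yaw": 0},
    {"claw": 1,"dx": -0.12,"dy": -0.43,"dz": -0.02,"yaw": 0},
    {"claw": 1,"dx": -0.17,"dy": -0.42,"dz": -0.03,"yaw": 0},
  ],
)

```text
time_s: 9.18
ee_pos: [620.9, -224.3, 219.0]
ee_rot: [176.9, 2.0, -0.6]
force: [9.8, -8.6, -6.4]
gripper_width: 17.1
```

```bash
python3 w.py 11 6 45.5
```

```text
t 9.175 a 354.9 wind 257.4 r 48.4 z 219.0 zexp 217.8 Ft -7.7 Fr 10.5 Fz -6.4 rot [176.9   2.   -0.6] w 17.1
{"claw": 1, "dx": -0.15, "dy": -0.45, "dz": 0.01, "yaw": 0},
{"claw": 1, "dx": -0.20, "dy": -0.43, "dz": -0.01, "yaw": 0},
{"claw": 1, "dx": -0.24, "dy": -0.41, "dz": -0.02, "yaw": 0},
{"claw": 1, "dx": -0.29, "dy": -0.38, "dz": -0.04, "yaw": 0},
{"claw": 1, "dx": -0.32, "dy": -0.34, "dz": -0.04, "yaw": 0},
```

Request:
drive_tool(
  moves=[
    {"claw": 1,"dx": -0.15,"dy": -0.44,"dz": 0.03,"yaw": 0},
    {"claw": 1,"dx": -0.2,"dy": -0.42,"dz": 0.01,"yaw": 0},
    {"claw": 1,"dx": -0.24,"dy": -0.4,"dz": 0,"yaw": 0},
  ],
)

```text
time_s: 9.55
ee_pos: [620.0, -207.5, 219.7]
ee_rot: [176.0, 0.3, -0.7]
force: [8.3, -5.7, -3.9]
gripper_width: 17.2
```

```bash
python3 w.py 10 6 47
```

```text
t 9.55 a 14.8 wind 277.3 r 49.0 z 219.7 zexp 218.9 Ft -7.6 Fr 6.6 Fz -3.9 rot [176.    0.3  -0.7] w 17.2
{"claw": 1, "dx": -0.24, "dy": -0.36, "dz": -0.01, "yaw": 0},
{"claw": 1, "dx": -0.27, "dy": -0.33, "dz": -0.02, "yaw": 0},
{"claw": 1, "dx": -0.31, "dy": -0.30, "dz": -0.03, "yaw": 0},
{"claw": 1, "dx": -0.34, "dy": -0.26, "dz": -0.04, "yaw": 0},
{"claw": 1, "dx": -0.36, "dy": -0.23, "dz": -0.04, "yaw": 0},
```

Request:
drive_tool(
  moves=[
    {"claw": 1,"dx": -0.13,"dy": -0.42,"dz": -0.02,"yaw": 0},
    {"claw": 1,"dx": -0.18,"dy": -0.4,"dz": -0.02,"yaw": 0},
    {"claw": 1,"dx": -0.22,"dy": -0.38,"dz": -0.03,"yaw": 0},
  ],
)

```text
time_s: 9.93
ee_pos: [612.8, -189.7, 219.5]
ee_rot: [175.3, -0.2, -0.7]
force: [3.6, -6.3, -2.7]
gripper_width: 17.4
```

```bash
python3 w.py 11 6 50
```

```text
t 9.925 a 37.1 wind 299.6 r 50.3 z 219.5 zexp 220.1 Ft -7.2 Fr -0.9 Fz -2.7 rot [175.3  -0.2  -0.7] w 17.4
{"claw": 1, "dx": -0.34, "dy": -0.33, "dz": -0.09, "yaw": 0},
{"claw": 1, "dx": -0.37, "dy": -0.30, "dz": -0.08, "yaw": 0},
{"claw": 1, "dx": -0.40, "dy": -0.26, "dz": -0.06, "yaw": 0},
{"claw": 1, "dx": -0.43, "dy": -0.21, "dz": -0.05, "yaw": 0},
{"claw": 1, "dx": -0.45, "dy": -0.17, "dz": -0.05, "yaw": 0},
```

Request:
drive_tool(
  moves=[
    {"claw": 1,"dx": -0.34,"dy": -0.33,"dz": -0.07,"yaw": 0},
    {"claw": 1,"dx": -0.37,"dy": -0.29,"dz": -0.07,"yaw": 0},
    {"claw": 1,"dx": -0.41,"dy": -0.24,"dz": -0.06,"yaw": 0},
  ],
)

```text
time_s: 10.3
ee_pos: [595.4, -174.6, 220.2]
ee_rot: [175.2, -0.9, -0.8]
force: [7.4, -4.1, -6.2]
gripper_width: 16.9
```

```bash
python3 w.py 11 6 50
```

```text
t 10.3 a 63.4 wind 325.9 r 50.8 z 220.2 zexp 221.6 Ft -8.4 Fr -0.4 Fz -6.2 rot [175.2  -0.9  -0.8] w 16.9
{"claw": 1, "dx": -0.46, "dy": -0.12, "dz": -0.12, "yaw": 0},
{"claw": 1, "dx": -0.48, "dy": -0.07, "dz": -0.09, "yaw": 0},
{"claw": 1, "dx": -0.48, "dy": -0.03, "dz": -0.06, "yaw": 0},
{"claw": 1, "dx": -0.48, "dy": 0.02, "dz": -0.04, "yaw": 0},
{"claw": 1, "dx": -0.48, "dy": 0.07, "dz": -0.03, "yaw": 0},
```

Request:
drive_tool(
  moves=[
    {"claw": 1,"dx": -0.48,"dy": 0.04,"dz": -0.09,"yaw": 0},
    {"claw": 1,"dx": -0.48,"dy": 0.12,"dz": -0.07,"yaw": 0},
    {"claw": 1,"dx": -0.47,"dy": 0.2,"dz": -0.04,"yaw": 0},
  ],
)

```text
time_s: 10.68
ee_pos: [575.3, -170.4, 222.2]
ee_rot: [176.6, -2.0, -0.9]
force: [8.6, 9.8, -2.6]
gripper_width: 17.4
```

```bash
python3 w.py 11 7 47
```

```text
t 10.675 a 87.1 wind 349.6 r 49.7 z 222.2 zexp 222.9 Ft -8.1 Fr 10.2 Fz -2.6 rot [176.6  -2.   -0.9] w 17.4
{"claw": 1, "dx": -0.45, "dy": 0.17, "dz": -0.07, "yaw": 0},
{"claw": 1, "dx": -0.43, "dy": 0.22, "dz": -0.06, "yaw": 0},
{"claw": 1, "dx": -0.40, "dy": 0.27, "dz": -0.04, "yaw": 0},
{"claw": 1, "dx": -0.37, "dy": 0.31, "dz": -0.02, "yaw": 0},
{"claw": 1, "dx": -0.32, "dy": 0.36, "dz": -0.02, "yaw": 0},
```

Request:
drive_tool(
  moves=[
    {"claw": 1,"dx": -0.44,"dy": 0.16,"dz": -0.06,"yaw": 0},
    {"claw": 1,"dx": -0.42,"dy": 0.21,"dz": -0.05,"yaw": 0},
    {"claw": 1,"dx": -0.39,"dy": 0.26,"dz": -0.04,"yaw": 0},
  ],
)

```text
time_s: 11.05
ee_pos: [555.0, -173.2, 223.3]
ee_rot: [177.8, -2.7, -1.0]
force: [5.7, 6.4, -2.1]
gripper_width: 17.2
```

```bash
python3 w.py 10 6 48
```

```text
t 11.05 a 110.8 wind 13.3 r 50.0 z 223.3 zexp 204.2 Ft -7.6 Fr 4.0 Fz -2.1 rot [177.8  -2.7  -1. ] w 17.2
{"claw": 1, "dx": -0.38, "dy": 0.25, "dz": 0.92, "yaw": 0},
{"claw": 1, "dx": -0.33, "dy": 0.29, "dz": 0.60, "yaw": 0},
{"claw": 1, "dx": -0.28, "dy": 0.33, "dz": 0.29, "yaw": 0},
{"claw": 1, "dx": -0.23, "dy": 0.37, "dz": -0.02, "yaw": 0},
{"claw": 1, "dx": -0.19, "dy": 0.40, "dz": -0.02, "yaw": 0},
```

```bash
sed -i 's/Z0=203.5/Z0=223.5/' w.py; python3 w.py 10 6 46
```

```text
t 11.05 a 110.8 wind 13.3 r 50.0 z 223.3 zexp 224.2 Ft -7.6 Fr 4.0 Fz -2.1 rot [177.8  -2.7  -1. ] w 17.2
{"claw": 1, "dx": -0.28, "dy": 0.37, "dz": -0.08, "yaw": 0},
{"claw": 1, "dx": -0.24, "dy": 0.40, "dz": -0.06, "yaw": 0},
{"claw": 1, "dx": -0.20, "dy": 0.42, "dz": -0.04, "yaw": 0},
{"claw": 1, "dx": -0.16, "dy": 0.44, "dz": -0.02, "yaw": 0},
{"claw": 1, "dx": -0.11, "dy": 0.45, "dz": -0.02, "yaw": 0},
```

Request:
drive_tool(
  moves=[
    {"claw": 1,"dx": -0.29,"dy": 0.37,"dz": -0.06,"yaw": 0},
    {"claw": 1,"dx": -0.25,"dy": 0.4,"dz": -0.05,"yaw": 0},
    {"claw": 1,"dx": -0.21,"dy": 0.42,"dz": -0.04,"yaw": 0},
  ],
)

```text
time_s: 11.42
ee_pos: [539.0, -183.6, 224.8]
ee_rot: [179.4, -2.7, -1.1]
force: [0.3, 10.4, 0.3]
gripper_width: 17.6
```

```bash
python3 w.py 10 6 46
```

```text
t 11.425 a 132.8 wind 35.3 r 49.5 z 224.8 zexp 225.5 Ft -7.3 Fr 7.4 Fz 0.3 rot [179.4  -2.7  -1.1] w 17.6
{"claw": 1, "dx": -0.14, "dy": 0.43, "dz": -0.06, "yaw": 0},
{"claw": 1, "dx": -0.09, "dy": 0.44, "dz": -0.05, "yaw": 0},
{"claw": 1, "dx": -0.05, "dy": 0.45, "dz": -0.04, "yaw": 0},
{"claw": 1, "dx": 0.00, "dy": 0.45, "dz": -0.02, "yaw": 0},
{"claw": 1, "dx": 0.05, "dy": 0.45, "dz": -0.02, "yaw": 0},
```

Request:
drive_tool(
  moves=[
    {"claw": 1,"dx": -0.13,"dy": 0.43,"dz": -0.05,"yaw": 0},
    {"claw": 1,"dx": -0.08,"dy": 0.44,"dz": -0.04,"yaw": 0},
  ],
)

```text
time_s: 11.68
ee_pos: [531.8, -192.5, 225.7]
ee_rot: [-179.5, -2.3, -1.1]
force: [-1.1, 9.8, 1.2]
gripper_width: 17.1
```

```bash
python3 w.py 10 5 46
```

```text
t 11.675 a 146.1 wind 48.6 r 49.3 z 225.7 zexp 226.2 Ft -7.5 Fr 6.4 Fz 1.2 rot [-179.5   -2.3   -1.1] w 17.1
{"claw": 1, "dx": -0.04, "dy": 0.44, "dz": -0.06, "yaw": 0},
{"claw": 1, "dx": -0.01, "dy": 0.45, "dz": -0.05, "yaw": 0},
{"claw": 1, "dx": 0.03, "dy": 0.45, "dz": -0.04, "yaw": 0},
{"claw": 1, "dx": 0.07, "dy": 0.44, "dz": -0.03, "yaw": 0},
{"claw": 1, "dx": 0.11, "dy": 0.43, "dz": -0.03, "yaw": 0},
```

Request:
drive_tool(
  moves=[
    {"claw": 1,"dx": -0.04,"dy": 0.44,"dz": -0.05,"yaw": 0},
    {"claw": 1,"dx": 0,"dy": 0.45,"dz": -0.04,"yaw": 0},
  ],
)

```text
time_s: 11.92
ee_pos: [526.6, -202.5, 226.5]
ee_rot: [-178.5, -1.8, -1.1]
force: [-2.3, 9.6, 2.5]
gripper_width: 17.7
```

```bash
python3 w.py 10 5 46
```

```text
t 11.925 a 159.2 wind 61.7 r 49.3 z 226.5 zexp 226.9 Ft -8.1 Fr 5.6 Fz 2.5 rot [-178.5   -1.8   -1.1] w 17.7
{"claw": 1, "dx": 0.06, "dy": 0.44, "dz": -0.06, "yaw": 0},
{"claw": 1, "dx": 0.09, "dy": 0.44, "dz": -0.05, "yaw": 0},
{"claw": 1, "dx": 0.13, "dy": 0.43, "dz": -0.04, "yaw": 0},
{"claw": 1, "dx": 0.17, "dy": 0.41, "dz": -0.03, "yaw": 0},
{"claw": 1, "dx": 0.20, "dy": 0.40, "dz": -0.03, "yaw": 0},
```

Request:
drive_tool(
  moves=[
    {"claw": 1,"dx": 0.06,"dy": 0.44,"dz": -0.05,"yaw": 0},
    {"claw": 1,"dx": 0.1,"dy": 0.44,"dz": -0.04,"yaw": 0},
  ],
)

```text
time_s: 12.18
ee_pos: [523.9, -213.0, 227.3]
ee_rot: [-177.6, -1.0, -1.1]
force: [-5.4, 10.4, 2.6]
gripper_width: 17.2
```

```bash
python3 w.py 10 5 46
```

```text
t 12.175 a 171.9 wind 74.4 r 49.2 z 227.3 zexp 227.6 Ft -9.5 Fr 6.8 Fz 2.6 rot [-177.6   -1.    -1.1] w 17.2
{"claw": 1, "dx": 0.15, "dy": 0.42, "dz": -0.06, "yaw": 0},
{"claw": 1, "dx": 0.18, "dy": 0.40, "dz": -0.05, "yaw": 0},
{"claw": 1, "dx": 0.22, "dy": 0.39, "dz": -0.05, "yaw": 0},
{"claw": 1, "dx": 0.25, "dy": 0.37, "dz": -0.04, "yaw": 0},
{"claw": 1, "dx": 0.28, "dy": 0.34, "dz": -0.04, "yaw": 0},
```

Request:
drive_tool(
  moves=[
    {"claw": 1,"dx": 0.13,"dy": 0.42,"dz": -0.05,"yaw": 0},
  ],
)

```text
time_s: 12.3
ee_pos: [523.5, -217.3, 227.6]
ee_rot: [-177.1, -0.6, -1.1]
force: [-3.6, 11.7, 1.4]
gripper_width: 17.3
```

```bash
python3 w.py 10 5 48
```

```text
t 12.3 a 176.8 wind 79.3 r 49.2 z 227.6 zexp 227.9 Ft -11.4 Fr 4.3 Fz 1.4 rot [-177.1   -0.6   -1.1] w 17.3
{"claw": 1, "dx": 0.08, "dy": 0.42, "dz": -0.06, "yaw": 0},
{"claw": 1, "dx": 0.12, "dy": 0.41, "dz": -0.06, "yaw": 0},
{"claw": 1, "dx": 0.15, "dy": 0.40, "dz": -0.05, "yaw": 0},
{"claw": 1, "dx": 0.19, "dy": 0.38, "dz": -0.05, "yaw": 0},
{"claw": 1, "dx": 0.22, "dy": 0.36, "dz": -0.04, "yaw": 0},
```

Request:
drive_tool(
  moves=[
    {"claw": 1,"dx": 0.08,"dy": 0.42,"dz": -0.05,"yaw": 0},
  ],
)

```text
time_s: 12.42
ee_pos: [523.2, -220.9, 227.8]
ee_rot: [-176.5, -0.4, -1.0]
force: [-1.1, 13.8, -0.1]
gripper_width: 17.1
```

```bash
python3 w.py 10 5 48
```

```text
t 12.425 a 181.0 wind 83.5 r 49.5 z 227.8 zexp 228.1 Ft -13.8 Fr 0.8 Fz -0.1 rot [-176.5   -0.4   -1. ] w 17.1
{"claw": 1, "dx": 0.13, "dy": 0.41, "dz": -0.07, "yaw": 0},
{"claw": 1, "dx": 0.16, "dy": 0.40, "dz": -0.06, "yaw": 0},
{"claw": 1, "dx": 0.20, "dy": 0.38, "dz": -0.06, "yaw": 0},
{"claw": 1, "dx": 0.23, "dy": 0.36, "dz": -0.05, "yaw": 0},
{"claw": 1, "dx": 0.26, "dy": 0.34, "dz": -0.05, "yaw": 0},
```

The force has risen from about 7.7 N free-running to 13.8 N, over about 10 mm of travel past contact. That is firmly on the springy stop and well below jamming, so I'll hold, then release.

Request:
drive_tool(
  moves=[
    {"claw": 1,"dx": 0,"dy": 0,"dz": 0,"yaw": 0},
    {"claw": 0.3,"dx": 0,"dy": 0,"dz": 0,"yaw": 0},
    {"claw": 0.2,"dx": 0,"dy": 0,"dz": 0,"yaw": 0},
    {"claw": 0.2,"dx": 0,"dy": 0,"dz": 0,"yaw": 0},
  ],
)

```text
time_s: 12.92
ee_pos: [522.6, -220.1, 227.9]
ee_rot: [-176.5, -0.4, -1.0]
force: [0.3, 0.7, 0.3]
gripper_width: 36.6
```

```bash
python3 w.py 10 5 48|head -1;  python3 - <<'E'
from h import *
s=grab_frame("scene")
crop(s,200,160,340,300,"s5.png",5)
E
```

```text
t 12.925 a 180.2 wind 82.7 r 50.1 z 227.9 zexp 228.1 Ft -0.7 Fr -0.3 Fz 0.3 rot [-176.5   -0.4   -1. ] w 36.6
```

View pics/s5.png

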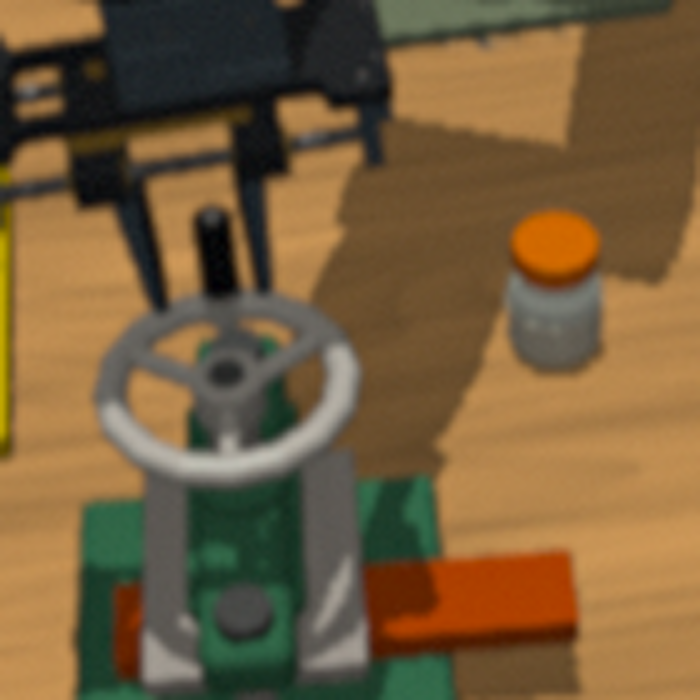

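The scene shows the handle standing free between the open fingers, at about (243,209), and the wheel up. I'll lift clear, turn the hand and look again.

Request:
drive_tool(
  moves=[
    {"claw": 0.2,"dx": 0,"dy": 0,"dz": -0.6,"yaw": 0},
    {"claw": 0,"dx": 0,"dy": 0,"dz": -1,"yaw": 0},
    {"claw": -1,"dx": 0,"dy": 0,"dz": -1,"yaw": 0},
    {"claw": -1,"dx": 0,"dy": 0,"dz": -1,"yaw": 0},
    {"claw": -1,"dx": 0,"dy": -1,"dz": -0.5,"yaw": -1},
  ],
)

```text
time_s: 13.6
ee_pos: [522.4, -207.4, 316.5]
ee_rot: [-176.7, -1.0, 7.7]
force: [0.2, 0.4, -0.3]
gripper_width: 73.0
```

Request:
drive_tool(
  moves=[
    {"claw": -1,"dx": 0.2,"dy": -1,"dz": 0,"yaw": -1},
    {"claw": -1,"dx": 0.4,"dy": -1,"dz": 0,"yaw": -1},
    {"claw": -1,"dx": 0.6,"dy": -0.8,"dz": 0,"yaw": -1},
    {"claw": -1,"dx": 0.8,"dy": -0.8,"dz": 0,"yaw": -1},
    {"claw": -1,"dx": 1,"dy": -0.8,"dz": 0,"yaw": -1},
  ],
)

```text
time_s: 14.22
ee_pos: [538.9, -97.7, 330.0]
ee_rot: [-179.0, -3.1, 51.9]
force: [-0.6, 0.6, 0.0]
gripper_width: 91.3
```

Request:
drive_tool(
  moves=[
    {"claw": -1,"dx": 1,"dy": -0.6,"dz": 0,"yaw": -1},
    {"claw": -1,"dx": 1,"dy": -0.4,"dz": 0,"yaw": -1},
    {"claw": -1,"dx": 1,"dy": -0.2,"dz": 0,"yaw": -1},
    {"claw": -1,"dx": 1,"dy": 0,"dz": 0,"yaw": -0.6},
    {"claw": -1,"dx": 1,"dy": 0,"dz": 0,"yaw": 0},
  ],
)

```text
time_s: 14.85
ee_pos: [555.0, 8.9, 341.8]
ee_rot: [178.8, -3.1, 84.0]
force: [-0.7, -0.0, -0.3]
gripper_width: 91.5
```

```bash
 python3 - <<'E'
from h import *
st=telemetry.state();print(st["ee_pos"],st["ee_rot"],st["qpos"])
s=grab_frame("scene");t=grab_frame("top")
crop(s,200,160,340,300,"s6.png",5)
crop(t,320,180,440,300,"t6.png",5)
for n,f in(("s",s),("t",t)):
    H=hsv(f); 
    o=(H[...,0]<14)&(H[...,1]>190)&(H[...,2]>50)
    for c in big(o,8):
        m=c[:,0].mean(0)
        if (n=="t" and 320<m[0]<375 and 240<m[1]<270) or (n=="s" and 270<m[0]<320 and 265<m[1]<290):
            q=cv2.boxPoints(cv2.minAreaRect(c)); print("plaq",n,np.round([onz(f,*p,53)[:2] for p in q],1).tolist())
E
```

```text
[554.96030452   8.87175125 341.77538457] [178.75577877  -3.1167912   84.02698497] [-2.10110728 12.68886347 79.45540938  3.03076785 86.40697024  3.75403244]
plaq s [[552.8, -167.2], [562.6, -66.4], [617.6, -74.6], [607.7, -172.2]]
plaq t [[559.6, -92.9], [602.2, -97.7], [594.3, -170.4], [551.9, -165.1]]
```

View pics/s6.png

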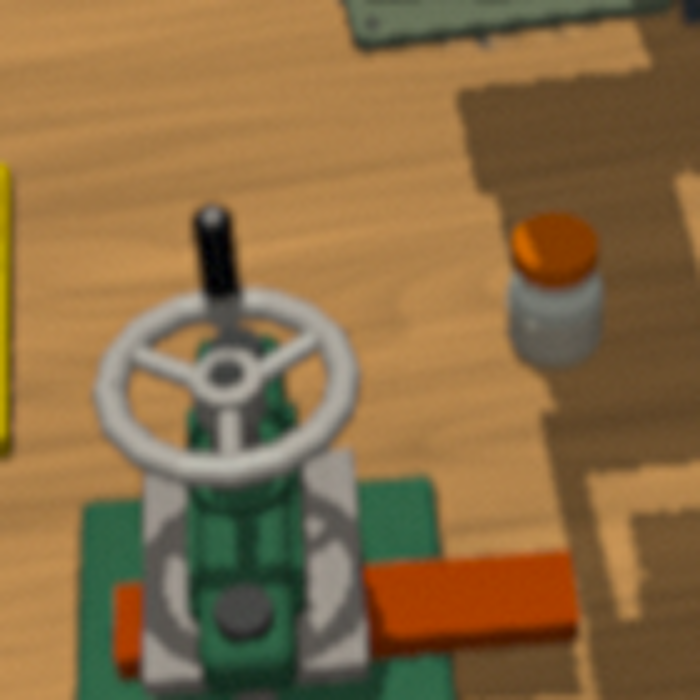

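View pics/t6.png

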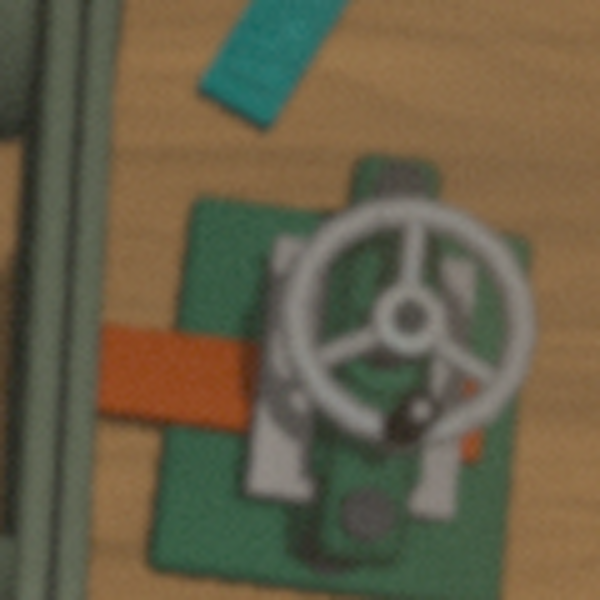

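The pictures show the wheel up with the handle now on the robot's side, the platen raised and the plaque still in place. Its visible part runs to about x=120/5 in the top crop. Now I'll go above the plaque's bare end.

```bash
cat > g.py <<'E'
import sys
from h import *
from scipy.spatial.transform import Rotation as Ro
def go(x,y,z,yaw=None):
    st=telemetry.state();p=st["ee_pos"];r=Ro.from_euler('xyz',st["ee_rot"],degrees=True)
    e=r.inv().apply(np.array([x,y,z])-p)/20
    print("t",st["time_s"],"pos",np.round(p,1),"rot",np.round(st["ee_rot"],1),"F",np.round(st["force"],1),"w",round(st["gripper_width"],1),"toolz",np.round(r.apply([0,0,1]),3),"tooly",np.round(r.apply([0,1,0]),3))
    print("units dx dy dz",np.round(e,2), "yaw", None if yaw is None else round(-np.radians((yaw-st["ee_rot"][2]+180)%360-180)/.15,2))
if __name__=="__main__": go(*map(float,sys.argv[1:]))
E
python3 g.py 580 -106 150 84.5;python3 g.py 580 -106 38 84.5
```

```text
t 14.95 pos [555.    9.7 341.8] rot [178.7  -3.2  84.1] F [-0.5  0.1 -0.5] w 91.0 toolz [ 0.027  0.053 -0.998] tooly [ 0.994 -0.103  0.022]
units dx dy dz [-6.15  1.63  9.31] yaw -0.04
t 14.95 pos [555.    9.7 341.8] rot [178.7  -3.2  84.1] F [-0.5  0.1 -0.5] w 91.0 toolz [ 0.027  0.053 -0.998] tooly [ 0.994 -0.103  0.022]
units dx dy dz [-6.46  1.51 14.9 ] yaw -0.04
```

Request:
drive_tool(
  moves=[
    {"claw": -1,"dx": -0.9,"dy": 0.3,"dz": 0.5,"yaw": 0},
    {"claw": -1,"dx": -0.9,"dy": 0.3,"dz": 0.8,"yaw": 0},
    {"claw": -1,"dx": -0.9,"dy": 0.3,"dz": 1,"yaw": 0},
    {"claw": -1,"dx": -0.9,"dy": 0.2,"dz": 1,"yaw": 0},
    {"claw": -1,"dx": -0.9,"dy": 0.2,"dz": 1,"yaw": 0},
  ],
)

```text
time_s: 15.58
ee_pos: [574.2, -89.1, 246.5]
ee_rot: [178.7, -3.0, 83.9]
force: [1.3, -0.3, 0.4]
gripper_width: 91.1
```

Request:
drive_tool(
  moves=[
    {"claw": -1,"dx": -0.9,"dy": 0.1,"dz": 1,"yaw": 0},
    {"claw": -1,"dx": -0.5,"dy": 0.1,"dz": 1,"yaw": 0},
    {"claw": -1,"dx": 0,"dy": 0,"dz": 1,"yaw": 0},
    {"claw": -1,"dx": 0,"dy": 0,"dz": 1,"yaw": 0},
    {"claw": -1,"dx": 0,"dy": 0,"dz": 0.5,"yaw": 0},
  ],
)

```text
time_s: 16.2
ee_pos: [572.1, -126.5, 143.3]
ee_rot: [179.4, -2.8, 83.1]
force: [0.5, -0.6, 0.2]
gripper_width: 91.3
```

```bash
python3 g.py 580 -106 60 84.5;python3 g.py 580 -106 38 84.5
```

```text
t 16.2 pos [ 572.1 -126.5  143.3] rot [179.4  -2.8  83.1] F [ 0.5 -0.6  0.2] w 91.3 toolz [ 0.016  0.048 -0.999] tooly [ 0.993 -0.121  0.01 ]
units dx dy dz [0.86 0.22 4.22] yaw -0.16
t 16.2 pos [ 572.1 -126.5  143.3] rot [179.4  -2.8  83.1] F [ 0.5 -0.6  0.2] w 91.3 toolz [ 0.016  0.048 -0.999] tooly [ 0.993 -0.121  0.01 ]
units dx dy dz [0.8  0.21 5.32] yaw -0.16
```

Request:
drive_tool(
  moves=[
    {"claw": -1,"dx": 0.7,"dy": 0.2,"dz": 0.5,"yaw": -0.16},
    {"claw": -1,"dx": 0.1,"dy": 0,"dz": 1,"yaw": 0},
    {"claw": -1,"dx": 0,"dy": 0,"dz": 1,"yaw": 0},
    {"claw": -1,"dx": 0,"dy": 0,"dz": 1,"yaw": 0},
    {"claw": -1,"dx": 0,"dy": 0,"dz": 0.1,"yaw": 0},
  ],
)

```text
time_s: 16.82
ee_pos: [581.1, -106.9, 69.4]
ee_rot: [179.2, -2.9, 84.6]
force: [0.6, 0.5, 0.2]
gripper_width: 91.4
```

```bash
python3 g.py 580 -106 38 84.5;  python3 - <<'E'
from h import *
s=grab_frame("scene")
crop(s,200,180,340,320,"s7.png",5)
E
```

```text
t 16.825 pos [ 581.1 -106.9   69.4] rot [179.2  -2.9  84.6] F [0.6 0.5 0.2] w 91.4 toolz [ 0.019  0.048 -0.999] tooly [ 0.995 -0.094  0.014]
units dx dy dz [-0.04 -0.08  1.57] yaw 0.02
```

View pics/s7.png

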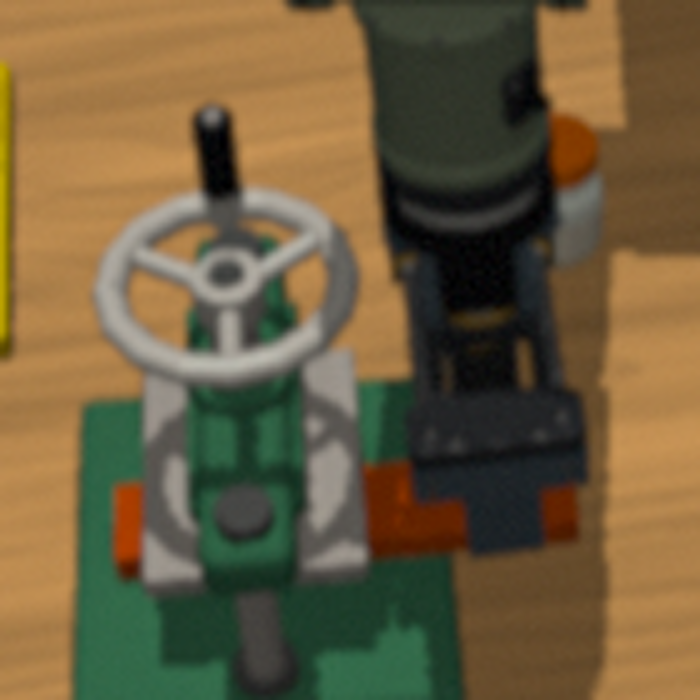

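The scene shows the fingers over the bare end, straddling it at about (301,285), with the gripper body clear of the wheel. Next I descend and grip.

Request:
drive_tool(
  moves=[
    {"claw": -1,"dx": 0,"dy": -0.05,"dz": 0.8,"yaw": 0},
    {"claw": -1,"dx": 0,"dy": 0,"dz": 0.65,"yaw": 0},
    {"claw": -1,"dx": 0,"dy": 0,"dz": 0,"yaw": 0},
  ],
)

```text
time_s: 17.25
ee_pos: [582.6, -105.5, 40.7]
ee_rot: [178.9, -2.8, 84.7]
force: [-0.2, -0.9, 0.4]
gripper_width: 90.9
```

```bash
python3 g.py 580 -106 38 84.5
```

```text
t 17.25 pos [ 582.6 -105.5   40.7] rot [178.9  -2.8  84.7] F [-0.2 -0.9  0.4] w 90.9 toolz [ 0.024  0.047 -0.999] tooly [ 0.995 -0.094  0.019]
units dx dy dz [-0.05 -0.13  0.13] yaw 0.02
```

Request:
drive_tool(
  moves=[
    {"claw": -0.5,"dx": 0,"dy": -0.13,"dz": 0.1,"yaw": 0},
    {"claw": -0.2,"dx": 0,"dy": 0,"dz": 0,"yaw": 0},
    {"claw": 0.3,"dx": 0,"dy": 0,"dz": 0,"yaw": 0},
    {"claw": 0.3,"dx": 0,"dy": 0,"dz": 0,"yaw": 0},
    {"claw": 0.3,"dx": 0,"dy": 0,"dz": 0,"yaw": 0},
  ],
  grip_force=25,
)

```text
time_s: 17.88
ee_pos: [580.7, -105.4, 39.7]
ee_rot: [178.8, -2.8, 84.7]
force: [-0.6, -0.3, -0.7]
gripper_width: 45.9
```

```bash
python3 g.py 580 -106 38 84.5
```

```text
t 17.875 pos [ 580.7 -105.4   39.7] rot [178.8  -2.8  84.7] F [-0.6 -0.3 -0.7] w 45.9 toolz [ 0.026  0.047 -0.999] tooly [ 0.995 -0.094  0.021]
units dx dy dz [-0.04 -0.03  0.08] yaw 0.02
```

Request:
drive_tool(
  moves=[
    {"claw": 0.3,"dx": 0.4,"dy": 0,"dz": 0.02,"yaw": 0},
    {"claw": 0.3,"dx": 0.4,"dy": 0,"dz": 0.02,"yaw": 0},
    {"claw": 0.3,"dx": 0.4,"dy": 0,"dz": 0.02,"yaw": 0},
    {"claw": 0.3,"dx": 0.4,"dy": 0,"dz": 0.02,"yaw": 0},
    {"claw": 0.3,"dx": 0.3,"dy": 0,"dz": 0.02,"yaw": 0},
  ],
)

```text
time_s: 18.5
ee_pos: [584.5, -65.4, 39.7]
ee_rot: [178.8, -2.8, 84.7]
force: [-0.4, -1.3, 0.5]
gripper_width: 45.8
```

```bash
python3 g.py 584 -65 39.5 84.5;  python3 - <<'E'
from h import *
s=grab_frame("scene")
crop(s,200,180,340,320,"s8.png",5)
E
```

```text
t 18.5 pos [584.5 -65.4  39.7] rot [178.8  -2.8  84.7] F [-0.4 -1.3  0.5] w 45.8 toolz [ 0.026  0.046 -0.999] tooly [ 0.995 -0.094  0.022]
units dx dy dz [ 0.02 -0.03  0.01] yaw 0.02
```

View pics/s8.png

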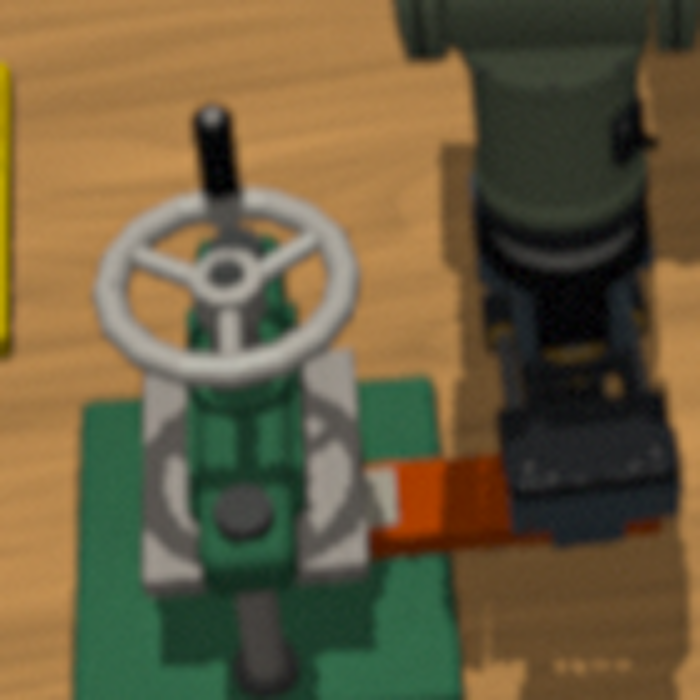

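The scene shows the plaque drawn about 40 mm and its pewter relief just emerging at about (276,279), with nothing touching the platen. I'll now regrasp nearer the middle.

Request:
drive_tool(
  moves=[
    {"claw": -0.2,"dx": 0,"dy": 0,"dz": 0,"yaw": 0},
    {"claw": -0.5,"dx": 0,"dy": 0,"dz": 0,"yaw": 0},
    {"claw": -0.5,"dx": -0.5,"dy": 0,"dz": -0.03,"yaw": 0},
    {"claw": -0.5,"dx": -0.7,"dy": 0,"dz": -0.03,"yaw": 0},
    {"claw": -0.5,"dx": -0.6,"dy": 0,"dz": -0.03,"yaw": 0},
  ],
)

```text
time_s: 19.18
ee_pos: [581.0, -102.3, 39.7]
ee_rot: [178.8, -2.8, 84.7]
force: [0.4, -0.6, 0.1]
gripper_width: 68.3
```

```bash
python3 g.py 580.6 -106 39 84.7
```

```text
t 19.175 pos [ 581.  -102.3   39.7] rot [178.8  -2.8  84.7] F [ 0.4 -0.6  0.1] w 68.3 toolz [ 0.026  0.047 -0.999] tooly [ 0.995 -0.093  0.022]
units dx dy dz [-0.19 -0.01  0.02] yaw 0.0
```

Request:
drive_tool(
  moves=[
    {"claw": -0.2,"dx": -0.1,"dy": 0,"dz": 0,"yaw": 0},
    {"claw": 0.3,"dx": 0,"dy": 0,"dz": 0,"yaw": 0},
    {"claw": 0.3,"dx": 0,"dy": 0,"dz": 0,"yaw": 0},
    {"claw": 0.3,"dx": 0,"dy": 0,"dz": 0,"yaw": 0},
  ],
  grip_force=45,
)

```text
time_s: 19.68
ee_pos: [580.6, -106.0, 39.5]
ee_rot: [178.8, -2.8, 84.6]
force: [0.2, -0.8, -0.2]
gripper_width: 45.8
```

Request:
drive_tool(
  moves=[
    {"claw": 0.3,"dx": 0,"dy": 0,"dz": -0.15,"yaw": 0},
    {"claw": 0.3,"dx": 0.1,"dy": 0,"dz": 0,"yaw": 0},
  ],
)

```text
time_s: 19.92
ee_pos: [580.1, -103.4, 42.2]
ee_rot: [178.9, -2.9, 84.6]
force: [0.6, -0.2, -3.0]
gripper_width: 45.9
```

```bash
python3 g.py 580.6 -106 39 84.7;  python3 - <<'E'
from h import *
s=grab_frame("scene")
crop(s,200,180,340,320,"s9.png",5)
E
```

```text
t 19.925 pos [ 580.1 -103.4   42.2] rot [178.9  -2.9  84.6] F [ 0.6 -0.2 -3. ] w 45.9 toolz [ 0.025  0.048 -0.999] tooly [ 0.995 -0.095  0.02 ]
units dx dy dz [-0.14  0.03  0.15] yaw -0.01
```

View pics/s9.png

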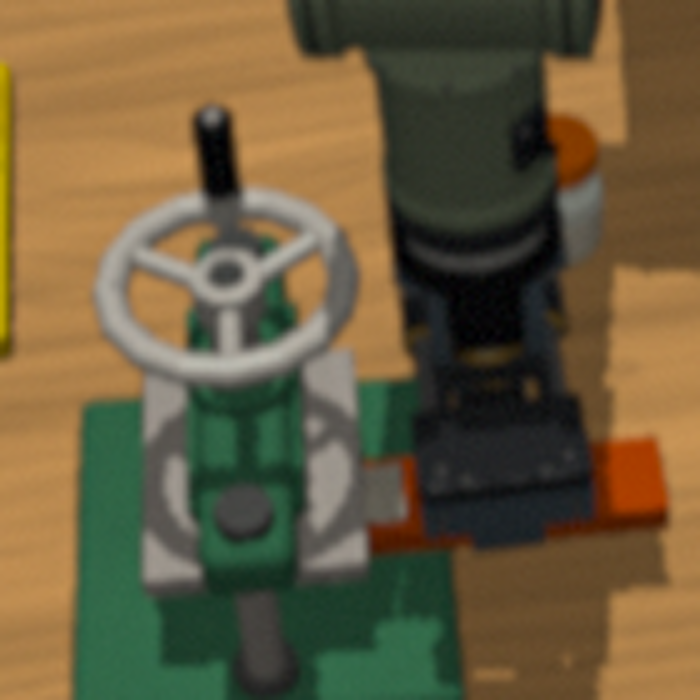

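Fz is -3 N, the full weight, so the plaque is held and level, with its relief at about (277,278). Next I'll draw it straight out.

Request:
drive_tool(
  moves=[
    {"claw": 0.3,"dx": 0.5,"dy": 0,"dz": 0.02,"yaw": 0},
    {"claw": 0.3,"dx": 0.7,"dy": 0,"dz": 0.03,"yaw": 0},
    {"claw": 0.3,"dx": 0.8,"dy": 0,"dz": 0.04,"yaw": 0},
    {"claw": 0.3,"dx": 0.8,"dy": 0,"dz": 0.04,"yaw": 0},
    {"claw": 0.3,"dx": 0.8,"dy": 0,"dz": 0.04,"yaw": 0},
  ],
)

```text
time_s: 20.6
ee_pos: [586.9, -25.9, 41.9]
ee_rot: [178.9, -2.9, 84.6]
force: [-1.0, -0.6, -1.8]
gripper_width: 45.5
```

Request:
drive_tool(
  moves=[
    {"claw": 0.3,"dx": 0.8,"dy": 0,"dz": 0.03,"yaw": 0},
    {"claw": 0.3,"dx": 0.8,"dy": 0,"dz": 0.03,"yaw": 0},
    {"claw": 0.3,"dx": 0.8,"dy": 0,"dz": 0,"yaw": 0},
    {"claw": 0.3,"dx": 0.8,"dy": 0,"dz": 0,"yaw": 0},
    {"claw": 0.3,"dx": 0.6,"dy": 0,"dz": 0,"yaw": 0},
  ],
)

```text
time_s: 21.22
ee_pos: [594.5, 56.0, 44.8]
ee_rot: [178.9, -2.9, 84.7]
force: [0.1, -1.1, -2.1]
gripper_width: 45.9
```

```bash
python3 g.py 535 216 39 91.7;  python3 - <<'E'
from h import *
s=grab_frame("scene");t=grab_frame("top")
crop(s,230,180,390,310,"s10.png",5)
crop(t,210,195,370,325,"t10.png",5)
E
```

```text
t 21.225 pos [594.5  56.   44.8] rot [178.9  -2.9  84.7] F [ 0.1 -1.1 -2.1] w 45.9 toolz [ 0.024  0.049 -0.999] tooly [ 0.995 -0.094  0.019]
units dx dy dz [ 7.66 -3.72  0.61] yaw -0.82
```

View pics/s10.png

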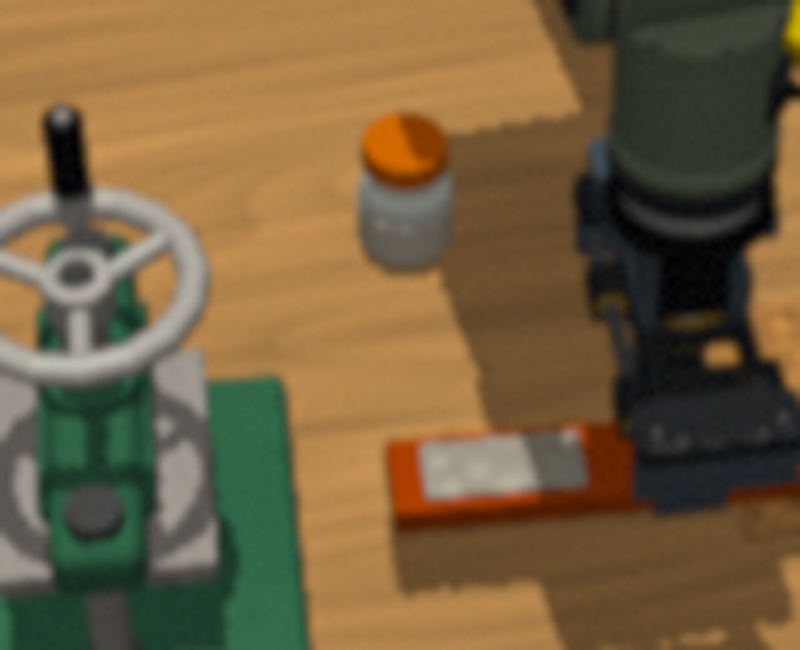

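View pics/t10.png

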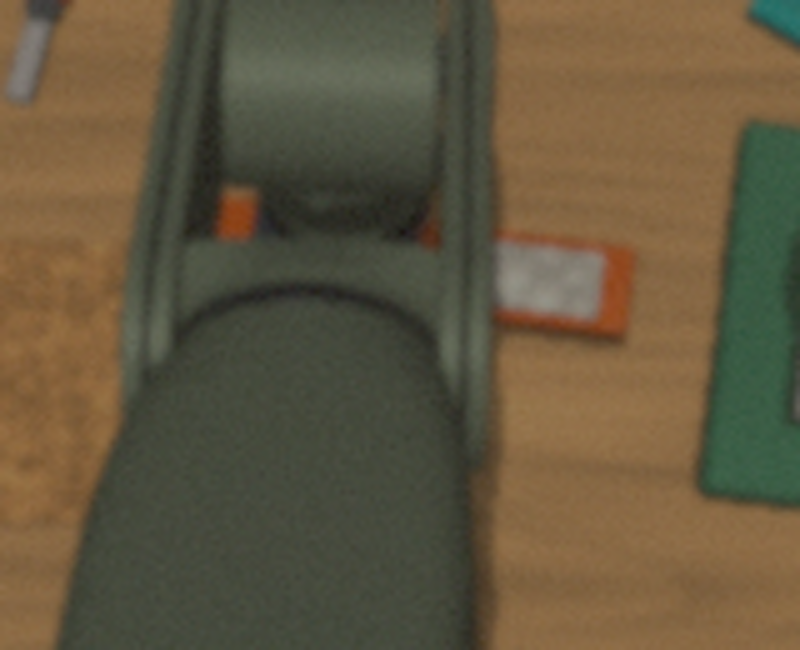

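The pictures show the plaque fully clear of the press, relief up. Its far end is at about (335,254) in the top view and (308,276) in the scene. I'll work out the offset from hand to plaque.

```bash
python3 - <<'E'
from h import *
s=grab_frame("scene");t=grab_frame("top")
T=lambda x,y:(x/5+210-.4,y/5+195-.4)
S=lambda x,y:(x/5+230-.4,y/5+180-.4)
p=telemetry.state()["ee_pos"];zt=58.5
u=np.array([np.cos(np.radians(84.7)),np.sin(np.radians(84.7))]);n=np.array([u[1],-u[0]])
for nm,f,a,b in(("t",t,T(633,250),T(623,339)),("s",s,S(388,441),S(396,517))):
    A=onz(f,*a,zt)[:2];B=onz(f,*b,zt)[:2];c=(A+B)/2+110*u;print(nm,A,B,"centre",c,"rel along/across",(c-p[:2])@u,(c-p[:2])@n,"edge ang",np.degrees(np.arctan2(*(A-B)[::-1])))
# long edges direction in top: line fits on orange outer edges right part
a,b=onz(t,*T(500,232),zt),onz(t,*T(633,250),zt);print("edge dir t",np.degrees(np.arctan2(*(a-b)[:2][::-1])))
a,b=onz(t,*T(500,325),zt),onz(t,*T(623,339),zt);print("edge dir t",np.degrees(np.arctan2(*(a-b)[:2][::-1])))
a,b=onz(s,*S(620,425),zt),onz(s,*S(388,441),zt);print("edge dir s",np.degrees(np.arctan2(*(a-b)[:2][::-1])))
E
```

```text
t [601.75418286 -83.91338817] [555.71403963 -79.75137554] centre [588.89487586  27.69733494] rel along/across -27.56699813749773 -2.934403320603243 edge ang -5.16547776321248
s [558.51863586 -82.85549427] [605.07372934 -88.70948901] centre [591.95694722  23.74722516] rel along/across -31.217374678033575 0.47945072065529715 edge ang 172.8330503147706
edge dir t 83.71513304495195
edge dir t 85.02221297283704
edge dir s 83.15444555223102
```

Request:
drive_tool(
  moves=[
    {"claw": 0.3,"dx": 0.5,"dy": -0.2,"dz": 0.02,"yaw": -0.16},
    {"claw": 0.3,"dx": 0.8,"dy": -0.35,"dz": 0.03,"yaw": -0.16},
    {"claw": 0.3,"dx": 0.9,"dy": -0.35,"dz": 0.03,"yaw": -0.16},
    {"claw": 0.3,"dx": 0.9,"dy": -0.35,"dz": 0.03,"yaw": -0.16},
    {"claw": 0.3,"dx": 0.9,"dy": -0.35,"dz": 0.03,"yaw": -0.16},
  ],
)

```text
time_s: 22.05
ee_pos: [563.3, 139.9, 45.1]
ee_rot: [178.6, -2.8, 91.8]
force: [0.7, 0.6, -1.9]
gripper_width: 46.0
```

```bash
python3 g.py 534.7 245.8 40 91.7
```

```text
t 22.05 pos [563.3 139.9  45.1] rot [178.6  -2.8  91.8] F [ 0.7  0.6 -1.9] w 46.0 toolz [ 0.023  0.049 -0.999] tooly [0.999 0.031 0.024]
units dx dy dz [ 5.32 -1.27  0.48] yaw 0.02
```

Request:
drive_tool(
  moves=[
    {"claw": 0.3,"dx": 0.9,"dy": -0.25,"dz": 0.03,"yaw": 0},
    {"claw": 0.3,"dx": 0.9,"dy": -0.25,"dz": 0.03,"yaw": 0},
    {"claw": 0.3,"dx": 0.9,"dy": -0.25,"dz": 0.03,"yaw": 0},
    {"claw": 0.3,"dx": 0.9,"dy": -0.2,"dz": 0.03,"yaw": 0},
    {"claw": 0.3,"dx": 0.8,"dy": -0.2,"dz": 0.03,"yaw": 0},
  ],
)

```text
time_s: 22.68
ee_pos: [535.2, 234.2, 46.1]
ee_rot: [178.6, -2.8, 91.9]
force: [1.1, -0.4, -2.3]
gripper_width: 45.7
```

Request:
drive_tool(
  moves=[
    {"claw": 0.3,"dx": 0.5,"dy": -0.05,"dz": 0.02,"yaw": 0},
    {"claw": 0.3,"dx": 0.1,"dy": 0,"dz": 0,"yaw": 0},
  ],
)

```text
time_s: 22.92
ee_pos: [533.5, 248.1, 46.2]
ee_rot: [178.6, -2.8, 92.0]
force: [0.3, 1.0, -1.9]
gripper_width: 45.9
```

```bash
python3 g.py 534.7 245.8 20 91.7;  python3 - <<'E'
from h import *
s=grab_frame("scene");t=grab_frame("top")
crop(s,350,200,490,300,"s11.png",5)
crop(t,150,215,300,325,"t11.png",5)
E
```

```text
t 22.925 pos [533.5 248.1  46.2] rot [178.6  -2.8  92. ] F [ 0.3  1.  -1.9] w 45.9 toolz [ 0.023  0.049 -0.999] tooly [0.999 0.034 0.025]
units dx dy dz [-0.18  0.02  1.3 ] yaw 0.04
```

View pics/s11.png

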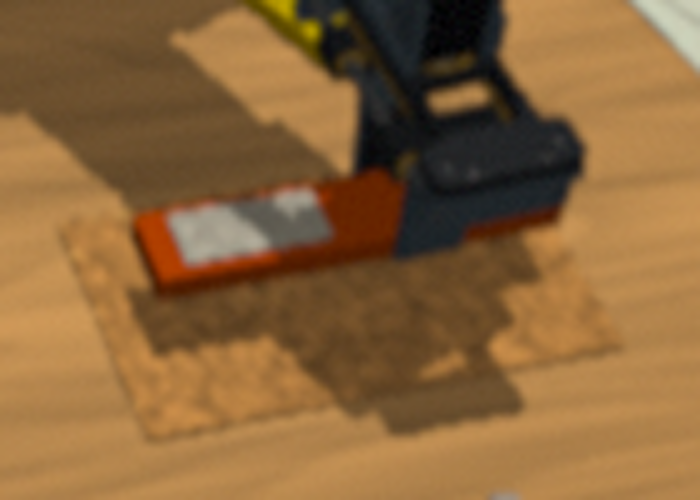

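View pics/t11.png

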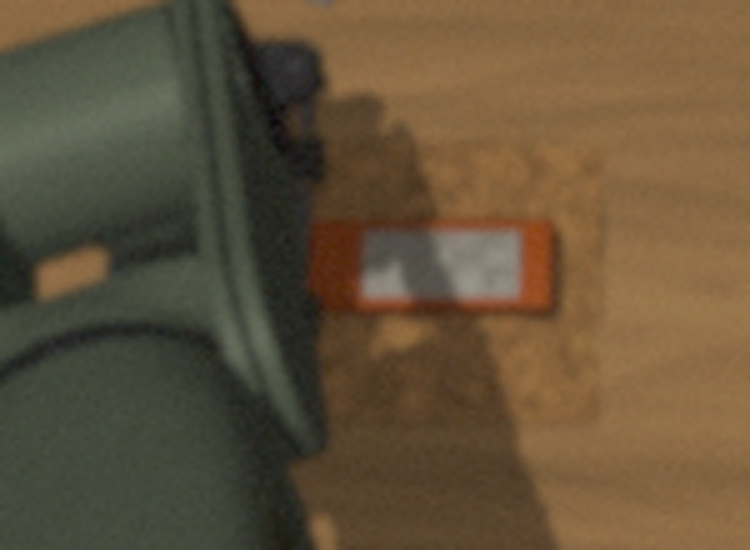

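```bash
python3 - <<'E'
from h import *
s=grab_frame("scene");t=grab_frame("top")
T=lambda x,y:(x/5+150-.4,y/5+215-.4)
S=lambda x,y:(x/5+350-.4,y/5+200-.4)
p=telemetry.state()["ee_pos"];zt=59.7
u=np.array([np.cos(np.radians(92)),np.sin(np.radians(92))]);n=np.array([u[1],-u[0]])
r=np.mean([onz(t,*T(*q),zt+4)[:2] for q in((362,230),(523,230),(520,303),(358,303))],0)
e=np.mean([onz(t,*T(*q),zt)[:2] for q in((554,222),(551,310))],0)
r2=np.mean([onz(s,*S(*q),zt+4)[:2] for q in((167,211),(318,187),(331,240),(183,265))],0)
e2=np.mean([onz(s,*S(*q),zt)[:2] for q in((136,215),(158,284))],0)
M=np.array([535.6,216.5]);um=np.array([np.cos(np.radians(91.7)),np.sin(np.radians(91.7))]);nm=np.array([um[1],-um[0]])
for k,c in(("t relief",r+55*u),("t end",e+110*u),("s relief",r2+55*u),("s end",e2+110*u)):
    print(k,np.round(c,1),"vs tcp",np.round([(c-p[:2])@u,(c-p[:2])@n],1),"vs mat along/across",np.round([(c-M)@um,(c-M)@nm],1))
E
```

```text
t relief [532.  215.9] vs tcp [-31.   -2.7] vs mat along/across [-0.5 -3.6]
t end [532.7 215.5] vs tcp [-31.3  -2.1] vs mat along/across [-0.9 -2.9]
s relief [534.9 215. ] vs tcp [-31.9   0.2] vs mat along/across [-1.4 -0.7]
s end [534.2 215.6] vs tcp [-31.3  -0.5] vs mat along/across [-0.9 -1.4]
```

```bash
python3 g.py 535.5 249 14 91.7
```

```text
t 23.125 pos [533.6 246.9  46.1] rot [178.6  -2.8  92. ] F [-0.6  0.9 -2.1] w 46.0 toolz [ 0.023  0.049 -0.999] tooly [0.999 0.033 0.025]
units dx dy dz [0.02 0.06 1.61] yaw 0.03
```

Request:
drive_tool(
  moves=[
    {"claw": 0.3,"dx": 0.02,"dy": 0.06,"dz": 0.4,"yaw": 0.03},
    {"claw": 0.3,"dx": 0,"dy": 0,"dz": 0.4,"yaw": 0},
    {"claw": 0.3,"dx": 0,"dy": 0,"dz": 0.4,"yaw": 0},
    {"claw": 0.3,"dx": 0,"dy": 0,"dz": 0.3,"yaw": 0},
    {"claw": 0.3,"dx": 0,"dy": 0,"dz": 0,"yaw": 0},
  ],
)

```text
time_s: 23.75
ee_pos: [535.5, 247.3, 13.3]
ee_rot: [178.7, -2.7, 91.6]
force: [-0.8, 0.4, -1.7]
gripper_width: 45.4
```

```bash
python3 g.py 535.5 249 10 91.7;  python3 - <<'E'
from h import *
s=grab_frame("scene");t=grab_frame("top")
crop(s,350,200,490,300,"s12.png",5)
crop(t,150,215,300,325,"t12.png",5)
print(telemetry.state()["ee_pos"])
E
```

```text
t 23.75 pos [535.5 247.3  13.3] rot [178.7  -2.7  91.6] F [-0.8  0.4 -1.7] w 45.4 toolz [ 0.022  0.048 -0.999] tooly [0.999 0.026 0.023]
units dx dy dz [ 0.08 -0.    0.17] yaw -0.02
[535.97089551 247.5616322   13.92155979]
```

View pics/s12.png

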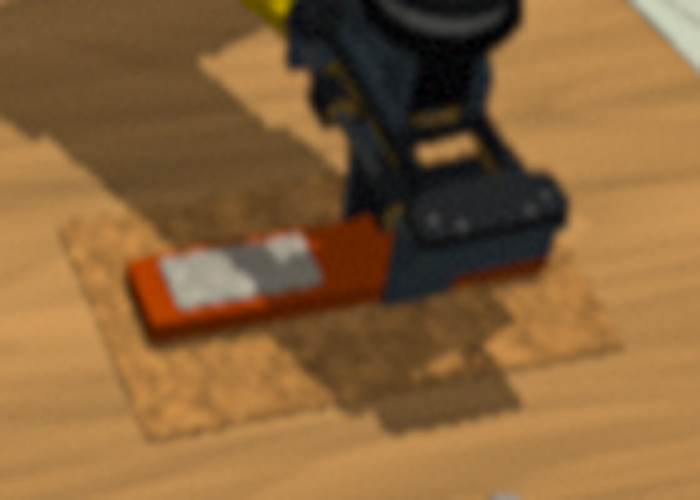

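View pics/t12.png

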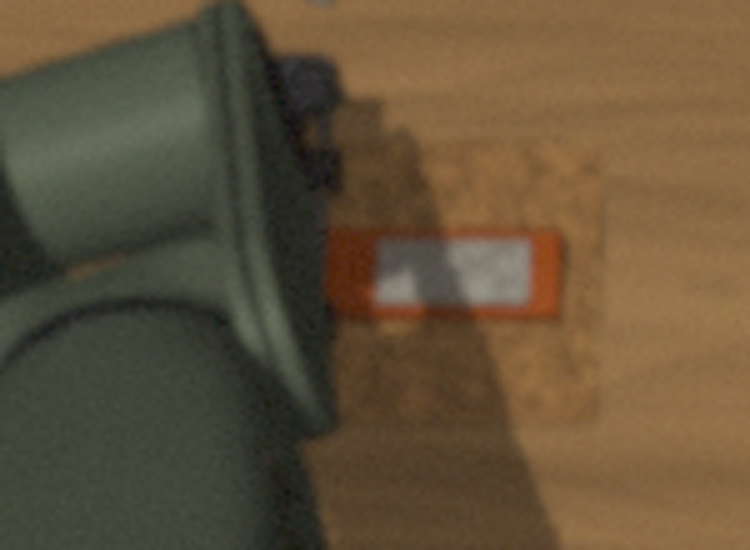

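```bash
python3 - <<'E'
from h import *
s=grab_frame("scene");t=grab_frame("top")
T=lambda x,y:(x/5+150-.4,y/5+215-.4)
S=lambda x,y:(x/5+350-.4,y/5+200-.4)
p=telemetry.state()["ee_pos"];zt=p[2]-4.6+18
u=np.array([np.cos(np.radians(91.6)),np.sin(np.radians(91.6))]);n=np.array([u[1],-u[0]])
r=np.mean([onz(t,*T(*q),zt+4)[:2] for q in((375,239),(531,239),(530,305),(371,305))],0)
e=np.mean([onz(t,*T(*q),zt)[:2] for q in((562,231),(560,319))],0)
r2=np.mean([onz(s,*S(*q),zt+4)[:2] for q in((161,258),(309,233),(323,284),(178,311))],0)
e2=np.mean([onz(s,*S(*q),zt)[:2] for q in((129,265),(150,330))],0)
um=np.array([np.cos(np.radians(91.7)),np.sin(np.radians(91.7))]);nm=np.array([um[1],-um[0]])
Mt=np.array([536.1,216.8]);Ms=np.array([535.1,216.3])
for k,c,M in(("t relief",r+55*u,Mt),("t end",e+110*u,Mt),("s relief",r2+55*u,Ms),("s end",e2+110*u,Ms)):
    print(k,np.round(c,1),"vs tcp",np.round([(c-p[:2])@u,(c-p[:2])@n],1),"vs mat along/across",np.round([(c-M)@um,(c-M)@nm],1))
print(p)
E
```

```text
t relief [535.2 215.6] vs tcp [-32.   -1.9] vs mat along/across [-1.1 -0.9]
t end [534.4 215. ] vs tcp [-32.6  -2.7] vs mat along/across [-1.8 -1.7]
s relief [537.9 214.9] vs tcp [-32.8   0.8] vs mat along/across [-1.4  2.8]
s end [539.  213.9] vs tcp [-33.9   1.8] vs mat along/across [-2.6  3.8]
[536.19383081 247.66620678  14.30978487]
```

Request:
drive_tool(
  moves=[
    {"claw": 0.3,"dx": 0.1,"dy": -0.03,"dz": 0.1,"yaw": 0},
    {"claw": 0.3,"dx": 0,"dy": 0,"dz": 0.1,"yaw": 0},
    {"claw": 0.3,"dx": 0,"dy": 0,"dz": 0.05,"yaw": 0},
    {"claw": 0.3,"dx": 0,"dy": 0,"dz": 0,"yaw": 0},
  ],
)

```text
time_s: 24.45
ee_pos: [535.9, 250.3, 9.8]
ee_rot: [178.5, -2.8, 91.6]
force: [-0.3, 0.6, -1.8]
gripper_width: 45.9
```

```bash
python3 g.py 535.5 249 8.6 91.7
```

```text
t 24.45 pos [535.9 250.3   9.8] rot [178.5  -2.8  91.6] F [-0.3  0.6 -1.8] w 45.9 toolz [ 0.025  0.049 -0.998] tooly [0.999 0.026 0.026]
units dx dy dz [-0.07 -0.02  0.05] yaw -0.01
```

Request:
drive_tool(
  moves=[
    {"claw": 0.3,"dx": -0.06,"dy": -0.02,"dz": 0.04,"yaw": 0},
    {"claw": 0.3,"dx": 0,"dy": 0,"dz": 0.04,"yaw": 0},
    {"claw": 0.3,"dx": 0,"dy": 0,"dz": 0,"yaw": 0},
  ],
)

```text
time_s: 24.82
ee_pos: [535.7, 249.0, 8.7]
ee_rot: [178.5, -2.8, 91.6]
force: [0.2, -0.2, -2.1]
gripper_width: 46.0
```

```bash
python3 g.py 535.5 249 8.6 91.7
```

```text
t 24.825 pos [535.7 249.    8.7] rot [178.5  -2.8  91.6] F [ 0.2 -0.2 -2.1] w 46.0 toolz [ 0.025  0.049 -0.998] tooly [0.999 0.026 0.026]
units dx dy dz [ 0.   -0.01  0.  ] yaw -0.01
```

Still carrying the weight (Fz about -2 N), so I'll go down a little further until contact shows.

Request:
drive_tool(
  moves=[
    {"claw": 0.3,"dx": 0,"dy": 0,"dz": 0.04,"yaw": 0},
    {"claw": 0.3,"dx": 0,"dy": 0,"dz": 0.03,"yaw": 0},
    {"claw": 0.3,"dx": 0,"dy": 0,"dz": 0,"yaw": 0},
  ],
)

```text
time_s: 25.2
ee_pos: [535.7, 249.0, 8.7]
ee_rot: [178.5, -2.8, 91.6]
force: [-0.7, -0.9, -1.0]
gripper_width: 45.7
```

```bash
python3 g.py 535.5 249 8 91.7
```

```text
t 25.2 pos [535.7 249.    8.7] rot [178.5  -2.8  91.6] F [-0.7 -0.9 -1. ] w 45.7 toolz [ 0.025  0.049 -0.998] tooly [0.999 0.026 0.027]
units dx dy dz [-0.   -0.01  0.03] yaw -0.01
```

Request:
drive_tool(
  moves=[
    {"claw": 0.3,"dx": 0,"dy": 0,"dz": 0.06,"yaw": 0},
    {"claw": 0.3,"dx": 0,"dy": 0,"dz": 0.06,"yaw": 0},
  ],
)

```text
time_s: 25.45
ee_pos: [535.7, 249.0, 8.6]
ee_rot: [178.5, -2.8, 91.6]
force: [-2.9, -2.6, 10.3]
gripper_width: 45.6
```

```bash
python3 g.py 535.5 249 8 91.7; python3 - <<'E'
from h import *
s=grab_frame("scene");t=grab_frame("top")
crop(s,350,200,490,300,"s13.png",5)
crop(t,150,215,300,325,"t13.png",5)
E
```

```text
t 25.45 pos [535.7 249.    8.6] rot [178.5  -2.8  91.6] F [-2.9 -2.6 10.3] w 45.6 toolz [ 0.025  0.05  -0.998] tooly [0.999 0.026 0.027]
units dx dy dz [-0.   -0.01  0.03] yaw -0.01
```

View pics/s13.png

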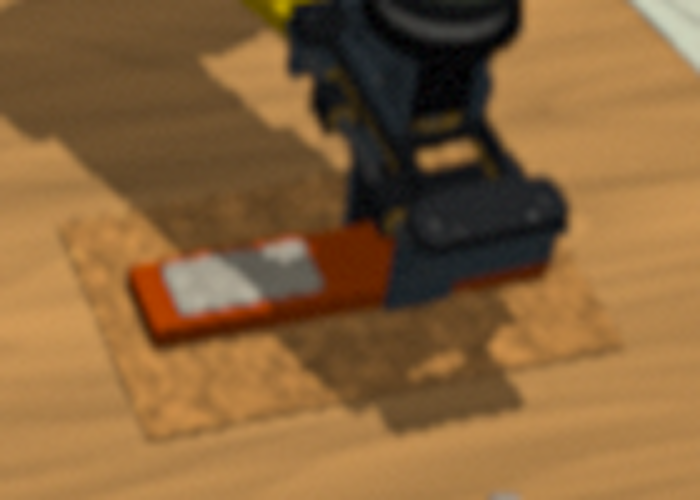

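View pics/t13.png

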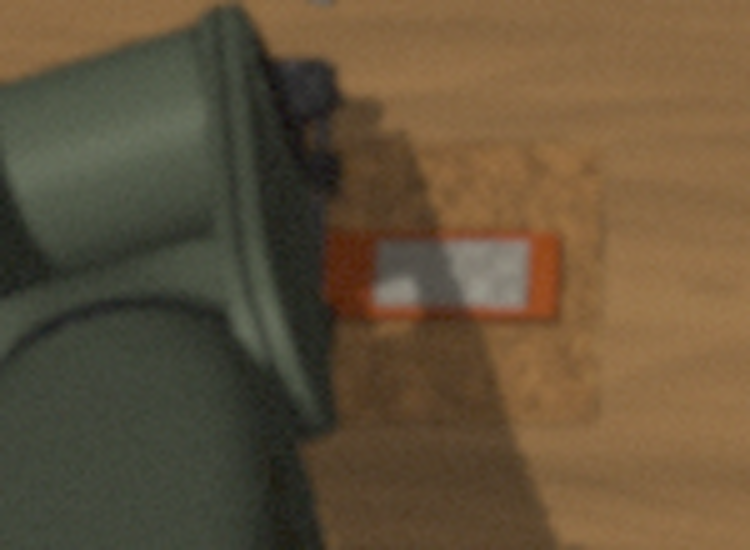

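Contact is confirmed at about 10 N. I'll ease off and check the centring before letting go.

Request:
drive_tool(
  moves=[
    {"claw": 0.3,"dx": 0,"dy": 0,"dz": -0.01,"yaw": 0},
    {"claw": 0.3,"dx": 0,"dy": 0,"dz": 0,"yaw": 0},
  ],
  grip_force=15,
)

```text
time_s: 25.8
ee_pos: [535.9, 249.1, 8.6]
ee_rot: [178.4, -2.8, 91.6]
force: [-1.0, -0.6, 1.1]
gripper_width: 45.9
```

```bash
python3 - <<'E'
from h import *
s=grab_frame("scene");t=grab_frame("top")
T=lambda x,y:(x/5+150-.4,y/5+215-.4)
S=lambda x,y:(x/5+350-.4,y/5+200-.4)
st=telemetry.state();p=st["ee_pos"];zt=22
print(p,st["force"])
u=np.array([np.cos(np.radians(91.6)),np.sin(np.radians(91.6))]);n=np.array([u[1],-u[0]])
r=np.mean([onz(t,*T(*q),zt+4)[:2] for q in((375,239),(530,239),(528,306),(371,306))],0)
e=np.mean([onz(t,*T(*q),zt)[:2] for q in((561,232),(559,319))],0)
r2=np.mean([onz(s,*S(*q),zt+4)[:2] for q in((162,264),(309,238),(324,288),(179,316))],0)
e2=np.mean([onz(s,*S(*q),zt)[:2] for q in((130,271),(152,336))],0)
um=np.array([np.cos(np.radians(91.7)),np.sin(np.radians(91.7))]);nm=np.array([um[1],-um[0]])
Mt=np.array([536.1,216.8]);Ms=np.array([535.1,216.3])
for k,c,M in(("t relief",r+55*u,Mt),("t end",e+110*u,Mt),("s relief",r2+55*u,Ms),("s end",e2+110*u,Ms)):
    print(k,np.round(c,1),"vs mat along/across",np.round([(c-M)@um,(c-M)@nm],1))
E
```

```text
[535.9026179  249.12089992   8.63130431] [-0.72198186 -0.055051    0.05436562]
t relief [535.9 217. ] vs mat along/across [ 0.2 -0.2]
t end [535.1 216.2] vs mat along/across [-0.6 -1. ]
s relief [536.6 216.6] vs mat along/across [0.2 1.5]
s end [538.4 215.4] vs mat along/across [-1.   3.3]
```

Centred to within 1–2 mm. I'll release and withdraw.

Request:
drive_tool(
  moves=[
    {"claw": -0.1,"dx": 0,"dy": 0,"dz": 0,"yaw": 0},
    {"claw": -0.2,"dx": 0,"dy": 0,"dz": 0,"yaw": 0},
    {"claw": -0.5,"dx": 0,"dy": 0,"dz": 0,"yaw": 0},
    {"claw": -0.5,"dx": 0,"dy": 0,"dz": 0,"yaw": 0},
  ],
)

```text
time_s: 26.4
ee_pos: [536.5, 249.4, 8.2]
ee_rot: [178.4, -2.8, 91.6]
force: [0.5, 0.2, -0.3]
gripper_width: 68.1
```

Request:
drive_tool(
  moves=[
    {"claw": -0.5,"dx": 0,"dy": 0,"dz": -0.5,"yaw": 0},
    {"claw": -0.5,"dx": 0,"dy": 0,"dz": -1,"yaw": 0},
    {"claw": -0.5,"dx": 0,"dy": 0,"dz": -1,"yaw": 0},
    {"claw": -0.5,"dx": 0,"dy": 0,"dz": -1,"yaw": 0},
    {"claw": -0.5,"dx": 0,"dy": 0,"dz": -1,"yaw": 0},
  ],
)

```text
time_s: 27.02
ee_pos: [533.5, 244.5, 101.9]
ee_rot: [178.5, -2.8, 91.6]
force: [0.2, 0.1, -0.3]
gripper_width: 68.5
```

Request:
drive_tool(
  moves=[
    {"claw": -0.5,"dx": 0,"dy": 0,"dz": -1,"yaw": 0},
    {"claw": -0.5,"dx": 0,"dy": -1,"dz": -1,"yaw": 0},
    {"claw": -0.5,"dx": 1,"dy": -1,"dz": -1,"yaw": 0},
    {"claw": -0.5,"dx": 1,"dy": -1,"dz": -1,"yaw": 0},
    {"claw": -0.5,"dx": 1,"dy": -1,"dz": -1,"yaw": 0},
  ],
)

```text
time_s: 27.65
ee_pos: [448.4, 297.2, 209.8]
ee_rot: [178.2, -2.9, 91.4]
force: [0.4, 0.6, -0.9]
gripper_width: 68.4
```

Request:
drive_tool(
  moves=[
    {"claw": -0.5,"dx": 1,"dy": -1,"dz": 0,"yaw": 0},
    {"claw": -0.5,"dx": 1,"dy": -1,"dz": 0,"yaw": 0},
    {"claw": -0.5,"dx": 1,"dy": -1,"dz": 0,"yaw": 0},
    {"claw": -0.5,"dx": 1,"dy": -1,"dz": 0,"yaw": 0},
    {"claw": -0.5,"dx": 0.5,"dy": -0.5,"dz": 0,"yaw": 0},
  ],
)

```text
time_s: 28.28
ee_pos: [353.4, 388.4, 218.1]
ee_rot: [177.7, -3.3, 91.4]
force: [0.6, 0.5, 0.1]
gripper_width: 68.5
```

```bash
python3 - <<'E'
from h import *
st=telemetry.state();print(st["time_s"],st["ee_pos"],st["force"])
s=grab_frame("scene");t=grab_frame("top")
cv2.imwrite("pics/s14.png",s["color"]);crop(t,150,215,300,325,"t14.png",5)
for n,f in(("s",s),("t",t)):
    H=hsv(f); o=(H[...,0]<14)&(H[...,1]>190)&(H[...,2]>50)
    for c in big(o,6):
        m=c[:,0].mean(0)
        if (n=="t" and 170<m[0]<270 and 245<m[1]<290) or (n=="s" and 365<m[0]<470 and 230<m[1]<280):
            q=cv2.boxPoints(cv2.minAreaRect(c)); w=np.array([onz(f,*p,22)[:2] for p in q]);print("plaq",n,np.round(w,1).tolist(),w.mean(0))
E
```

```text
28.275 [353.41589388 388.35986207 218.10722239] [0.58446399 0.4526556  0.08035231]
plaq s [[515.4, 106.2], [509.2, 337.3], [567.6, 320.6], [571.9, 97.0]] [541.01672388 215.26205001]
plaq t [[510.2, 323.0], [554.7, 327.1], [558.3, 202.4], [513.7, 199.3]] [534.22483324 262.97823872]
plaq t [[516.4, 119.8], [558.6, 119.2], [558.0, 106.6], [515.9, 107.3]] [537.20654963 113.2455678 ]
```

View pics/s14.png

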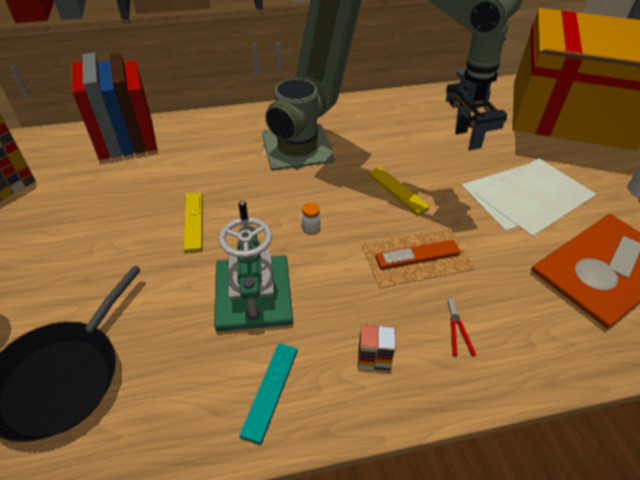

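View pics/t14.png

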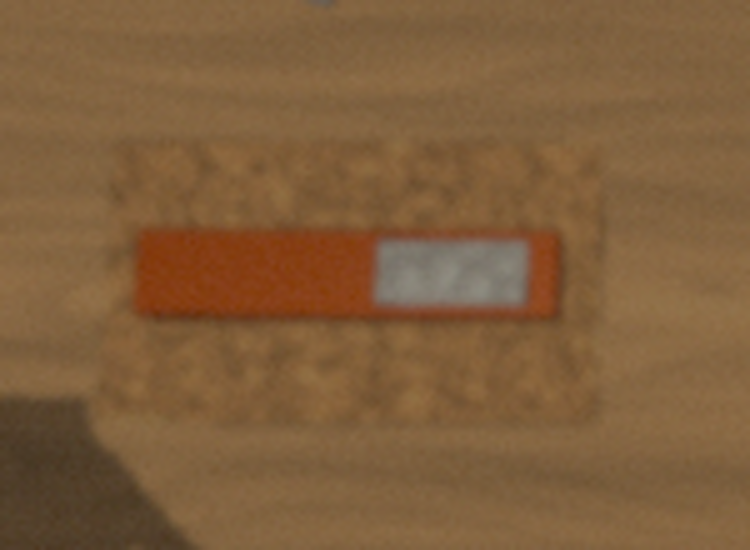

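The pictures show the plaque lying relief up in the middle of the mat, at (347,268) in the top crop. Its fitted centre is about (536.5,216), against the mat's (535.6,216.5). The jar, matchboxes and pliers are at the same pixels as at the start, and the arm is clear.

```bash
python3 -c "
from workcell import job
print(job.job_done())"
```

```text
the job is handed in; nothing more can be done
None
```

The press is wound open against its stop, and the plaque lies relief up in the middle of the cork mat. I handed the job in at about 28.4 s.

- **Winding:** I wound about 1.23 turns counter-clockwise. The force along the circle stayed near 7–8.5 N while running free. It then rose to 13.8 N over about 10 mm past contact, below the 20 N that jams the screw. I stopped there and let go; the self-locking screw was left in that position.
- **Drawing the plaque out:** I slid it about 40 mm along the bed, regrasped it nearer the middle and lifted it about 3 mm. I then drew it out level, and I saw no touch on the platen in the pictures or the force.
- **Setting down:** contact briefly reached about 10 N on the arm, and I eased off before releasing.
- **Last checks:**
  - **Position:** the top view puts the plaque's centre at about (536.5, 216), against the mat's (535.6, 216.5), and in line to about 0.5°.
  - **Surroundings:** by eye, the jar, matchboxes and pliers had not moved, and the robot was clear of everything.
- **What disagreed:**
  - **Scene view:** it put the plaque 2–5 mm further in +x. Its colour outline includes the plaque's side face, so I trusted the top view.
  - **Hand tilt:** the hand picked up a tilt of about 3° from the winding loads. It stayed for the rest of the job but did not affect the placing.

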